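Fit slinger, spacer and yoke on a gearbox input shaft

ROBOT

A 6-joint arm with a two-finger parallel gripper is mounted at the origin on the work surface. World frame = base frame: x ahead of the robot, y to its left, z up, the work surface at z = 0. Lengths are in mm, angles in rad, forces in N, time in s.
With the tool pointing down it reaches from about 325 to 925 mm from the base axis. Payload 3.1 kg.
Tool frame: the origin (TCP) lies between the finger pads; the fingertips stand 19 mm ahead of it and the grasp point (between the pads) is the TCP; y points along the fingers, x is the direction in which the jaws open and shut, and the axes are right-handed (so a half turn about y gives the same grasp; the last joint's range is limited). The gripper opens to 85 mm and grips with 20 to 120 N. Pads are 22 mm wide; open, the fingers measure 114 mm over their backs; the gripper's body (76 mm by 85 mm) begins 54 mm behind the grasp point. The pads swing forward as they close: fully open they stand 13 mm farther back than shut.
Start: joints at [1.148, 0.217, 1.613, -0, 1.311, -0.112], TCP at [191.119, 595.074, 224.2] pointing down, gripper open.
Joint ranges: [-2.75, 2.75], [-0.78, 2.1], [0.31, 2.55], [-1.13, 4.27], [0.13, 2.63], [-2.58, 2.58]. Speed limits (rad/s): [2.79, 2.79, 3.14, 3.14, 3.14, 3.14].

INTERFACE

Orientations are given as a unit quaternion [w, x, y, z].
In Python, from bench import get_obs, imaging, ticket, finder gives the robot as it stands. The module is installed in compiled form; this text tells all that it offers.
- The arm moves only by the tool play_rows, never from a script. Its arguments are lists of equal length, an entry for each row: "turn": the turn, a rotation vector about the tool's x, y, z in units of 6 degrees (1.0 is 6 degrees), a list of three; "offset": the shift along the tool's x, y, z in units of 60 mm (1.0 is 60 mm), a list of three; "claw": the finger opening in mm, from 0 to 85.4. In form: {"turn": [[wx, wy, wz], ...], "offset": [[tx, ty, tz], ...], "claw": [claw, ...]}. A call has 1 to 20 rows; each row shifts and turns the pose as measured when the row begins, along the tool's axes as they then stand; what a row does not reach is not made up. A row lasts 1/8 s, in which the tool goes at most 62.5 mm and 10.7 degrees, less where a joint would pass 70% of its speed; a pose out of reach is approached as far as the arm can. A call is refused whole if a number of a shift passes 1 or a number of a turn 1, either way. A call with a gripper value outside its range is refused whole. The fingers move at their own pace and stop on an object; "grip_force" is the grip in N (left out, the last holds). Time passes only in rows, so rows that do not move let the fingers close. It gives the time, the measured TCP pose, the force and the opening at its end, in the units of the state.
- get_obs(): the state, without advancing time (a new reading comes with each control period).
- imaging.grab_frame(name): name is "scene" or "top" or "wrist"; returns a dict with "frame" (480x640x3 uint8, red, green, blue), "K" (3x3 intrinsics, pixels), "R" (3x3) and "t" (3): a world point X has camera coordinates R X + t. Camera axes: x right, y down, z forward; pixel columns grow to the right and rows downward; lengths in mm; the calibration is good to about 2 mm. A picture is of the moment at which its call begins. There is no depth.
- ticket.hand_in(): hands the job in, once; it reports no verdict.
Trained networks look in a picture, given as the dict that the camera call returned (one of the last four; its "shot" number tells which), for a name from the list of things; names that differ only in an ending like _2 or _b are one class to them, and where a whole thing is asked for, a point or a joint stands for the part that bears it (a point fixed in the world has none). Each returns a list of dicts, best first, with "score" (0 to 1); they miss things now and then, are a little off and sometimes report something else, mostly with a low value. They report only what shows in the picture. A call takes as long as a camera call. They do not tell look-alikes from the thing itself.
- finder.silhouettes(picture, thing): "pixels" (480x640 bool, what is visible of it) and "rect" ([left, top, width, height] in pixels, round what is visible of it).
- finder.mark_of(picture, thing): "location" ([column, row] in pixels: a listed point, or the origin of a listed thing).
The state is a dict: "time": time; "joints": joint angles; "qd": joint speeds; "joint_efforts": joint torques, N m; "tool_pos": TCP position; "tool_rot": TCP orientation; "contact_force": force on the tool from outside, world axes, zero at the start; "moment": the same for the moment, N m; "width": finger opening in mm.
Only numpy, scipy, OpenCV 4.12 (cv2) and the standard library are available. Lean on these libraries where they do the work, as an engineer would, in place of code of your own. Each camera call takes 0.05 s, during which the arm holds its last target.

TASK

Finish the input side of the gearbox on the bench: put the oil slinger over the splined stub shaft so that it sits flat on the seal boss, skirt down, then the spacer collar flat on the slinger, and last push the drive yoke down the splines until its spring pin clicks into the shaft groove and the yoke is home on the collar. Find the splines by turning the yoke while it rests lightly on the shaft end, and never force it: the shaft is not to be pushed with more than about 35 N. Leave the other things on the bench where they are, and let go of the yoke when it is locked.

Things in the scene. Friction and masses are not known exactly. Their poses are not given: they have to be found in the camera images.
- gearbox: Grey cast gearbox bolted to the bench, input shaft up. Housing 150 (x) by 120 (y) mm, top 85 mm above the bench (oil plug 7 mm higher), on a 180 by 150 by 15 mm foot; a smooth 29 mm output stub sticks out 60 mm at its +x side, 50 mm up. Origin: centre of the underside on the bench, z up. Its contact forces, added up, must stay under 90 N: on the bevels a push of 35 N adds up to about that.
- boss (a point): On the gearbox: centre of the flat top face of the round seal boss (52 mm diameter; face 107 mm above the bench, 22 mm above the housing top), where the shaft comes out; axes as the gearbox. A groove for the yoke's pin is cut all round through the shaft's splines, 29 to 38 mm above this point.
- shaft_end (a point): Centre of the upper end of the steel input shaft, 48 mm above boss. Six splines, 35 mm over the tops, 28 mm root, 7.6 mm wide, all bevelled at the end (the splines over the top 7 mm). The shaft may stand at any angle: not given here (this point's axes are the gearbox's); the splines repeat every 60 degrees. It turns only under more than about 0.4 N m; turning it does no harm.
- slinger_c (a point): Oil slinger, loose: steel ring, 62 mm outside diameter, 37 mm bore, 12 mm high: a flat 3 mm plate on top with a 3 mm thick skirt hanging 9 mm below it (56 mm inside, goes loosely over the boss). 90 g. Lies skirt down. Point: on its axis, half-way up (6 mm above the lower edge); z up. At home it is 3 mm below boss.
- collar_c (a point): Spacer collar, loose: plain steel ring, 50 mm outside diameter, 37 mm bore, 14 mm high, same both ways up, 100 g. Point: its centre, half-way up. At home on the slinger it is 10 mm above boss.
- yoke_c (a point): Drive yoke, loose, standing on its hub, ears up; 92 mm tall, 0.65 to 0.85 kg. Hub 50 mm diameter, 42 mm tall. A spring pin with a 10 mm button sticks out of the hub at its +y side, 16 mm above the lower end, to 34 mm from the axis. Point: on the hub axis, 46 mm above the lower end (half-way up); z up. At home it is 63 mm above boss; it may float up to 2 mm above that.
- yoke_grip (a point): On the yoke: mid-way between its two ears, 74 mm above its lower end, level with their cross holes. The ears are flat plates 12 mm thick, 36 mm wide, 50 mm tall, at this point's +x and -x sides, outer faces 56 mm apart, upright: grip across them, along x.
- yoke_mouth (a point): Lower end of the yoke's bore, on the axis. Six inner splines, 30 mm across, 1 mm clearance all round; enters within about 3.5 degrees of the right angle, every 60 degrees. Unaligned, it rests 1 to 5 mm below shaft_end; over 6 mm below, it is in. At 15 mm below the pin meets the bevel, takes 15 to 30 N with the yoke's weight to pass, clicks at 29 mm; home is 31 mm.
- yoke_pin (a joint): Spring pin of the yoke: how far it is pushed outwards, in m. 0 when free or snapped into the groove, about 0.0025 while it rides on the splines.
- cross: Bystander: steel universal-joint cross, 54 mm across, 22 mm tall, lying flat. Origin: centre of its underside.
- tin: Bystander: grey tin, 68 mm diameter, 85 mm tall. Origin: centre of its underside.
- hammer: Bystander: hammer lying on the bench, along its x axis, handle to -x.
There are look-alikes about, which are no part of the job. There is more than one size of the part that bears yoke_c; the job needs the smallest.

How it is judged:
By the outcome, as a careful person would: the job done as asked, in the order asked, and still so for the second after the job is handed in, with the robot touching nothing.
It also fails if it takes over 72 s, if anything falls off the work surface, if the arm or the gripper's body presses on something with over 40 N, if the wrist force passes 120 N, or if a joint passes its speed limit or range.

## Working session

There is one attempt and no reset: what is moved stays moved. The work goes in short steps, Python scripts to look and compute and a tool call to move; the robot and the scene stay as the last step left them, time stands still between calls to the robot, and variables do not carry over. Pictures are saved under pics/ and viewed, and the job is handed in when it is done.

Besides the shell and the picture viewer there is one more tool, called after "Emit:" as name(argument=value, ...) on one line, values as JSON. play_rows: Moves the arm, as the interface text tells. Its arguments: {"type":"object","properties":{"turn":{"type":"array"},"offset":{"type":"array"},"claw":{"type":"array"},"grip_force":{"type":"number"}},"required":["turn","offset","claw"]}

```bash
mkdir -p pics; python3 - <<'E'
from bench import get_obs, imaging, ticket, finder
import cv2,pickle
o=get_obs();print(o)
for n in ["scene","top","wrist"]:
    p=imaging.grab_frame(n)
    cv2.imwrite(f"pics/a_{n}.png",p["frame"][:,:,::-1])
    print(n,p["K"].tolist(),p["R"].tolist(),p["t"].tolist(),[k for k in p])
    pickle.dump(p,open(f"a_{n}.pkl","wb"))
print(get_obs()["time"])
E
```

```text
{'time': 0.0, 'joints': array([ 1.14780354e+00,  2.17743280e-01,  1.61491882e+00, -1.51091871e-05,
        1.31129642e+00, -1.12211494e-01]), 'qd': array([ 0.00110693,  0.00126701,  0.00019722,  0.00240379, -0.00041961,
        0.00043901]), 'joint_efforts': array([ 1.41991120e-03, -3.96833789e+01, -3.03857374e+01,  1.05552695e-05,
        9.62992141e-03, -8.84611126e-06]), 'tool_pos': array([190.77625565, 594.30625239, 222.88303329]), 'tool_rot': array([-0.57093888,  0.57177589,  0.41586912, -0.41731762]), 'contact_force': array([ 0.24380315, -0.40357715, -0.02848016]), 'moment': array([ 0.06094895, -0.04199012,  0.039634  ]), 'width': 85.42178091022572}
scene [[468.0751277366849, 0.0, 321.0449332062531], [0.0, 468.0751277366849, 236.52857533673523], [0.0, 0.0, 1.0]] [[-0.7500470090116732, 0.6613633496999853, 0.0052918754953416355], [0.3687728695738091, 0.42483766106336157, -0.8267524009088277], [-0.5490319252456467, -0.6181516653830414, -0.5625410772958995]] [419.4404972132693, -88.21868267319633, 1359.350812236756] ['frame', 'K', 'R', 't', 'shot']
top [[550.52309762185, 0.0, 316.23105513524797], [0.0, 550.52309762185, 236.6895997709084], [0.0, 0.0, 1.0]] [[-0.025122418189270038, -0.9996735319204526, 0.00465764769077468], [-0.9881935789180977, 0.024128994484865184, -0.15129852018506687], [0.1511367416923005, -0.008403642236393219, -0.9884771439481024]] [-49.29291169864385, 541.8683593537977, 1208.7816890713598] ['frame', 'K', 'R', 't', 'shot']
wrist [[339.4347788586509, 0.0, 322.26183486349623], [0.0, 339.4347788586509, 242.04169374572476], [0.0, 0.0, 1.0]] [[0.30593564447592436, 0.952047270240672, -0.003062134286322077], [0.9022062861545466, -0.28888941742774865, 0.32026039674221163], [0.30401841829455584, -0.10074174767961282, -0.9473246020304423]] [-622.3926705669104, -40.71682964230623, 382.0849280437482] ['frame', 'K', 'R', 't', 'shot']
0.15
```

View pics/a_scene.png

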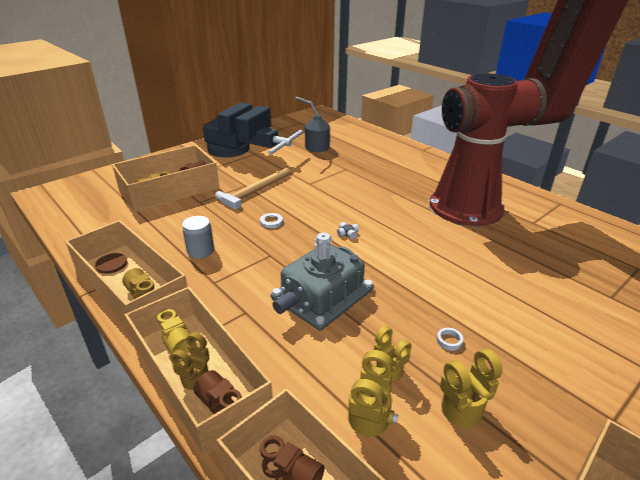

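View pics/a_top.png

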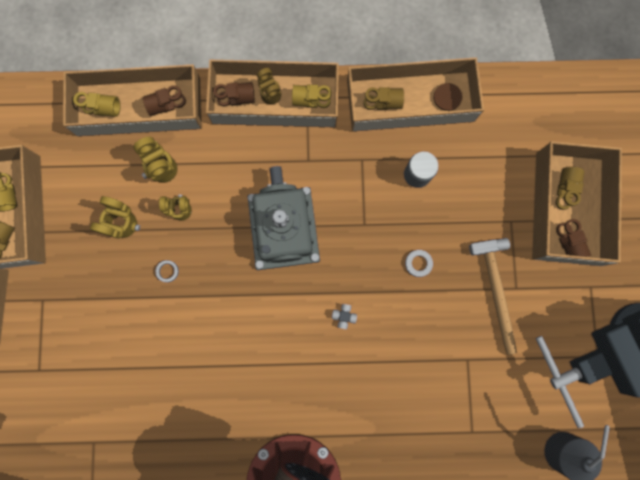

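View pics/a_wrist.png

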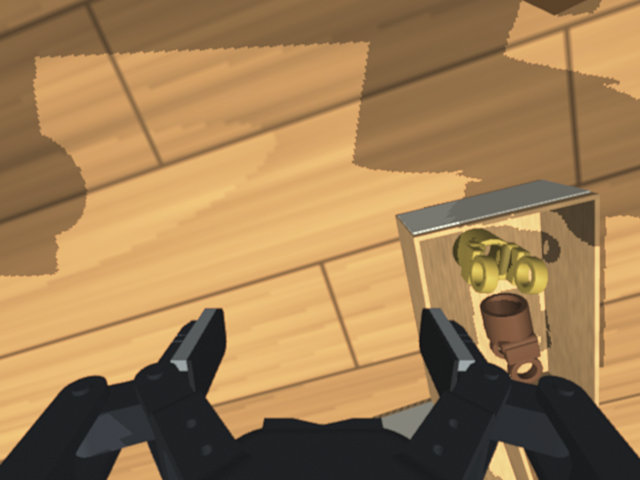

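Scene view: three standing yokes near (370,405), (388,355) and (465,390), slinger and collar rings at (271,220) and (450,339), and the gearbox at (323,278). In the top view the yokes are at (155,158), (174,206) and (115,216). I'll measure these next.

```bash
cat > h.py <<'E'
from bench import get_obs, imaging, ticket, finder
import numpy as np, cv2
from scipy.spatial.transform import Rotation as Ro
def grab(n): return imaging.grab_frame(n)
def ray(p,uv):
    K,R,t=map(np.array,(p["K"],p["R"],p["t"]))
    d=R.T@np.linalg.inv(K)@np.array([uv[0],uv[1],1.]); return -R.T@t, d/np.linalg.norm(d)
def onz(p,uv,z):
    c,d=ray(p,uv); return c+d*(z-c[2])/d[2]
def proj(p,X):
    K,R,t=map(np.array,(p["K"],p["R"],p["t"])); x=(K@(R@np.atleast_2d(X).T+t[:,None])).T; return x[:,:2]/x[:,2:]
def tri(p,a,q,b):
    c1,d1=ray(p,a);c2,d2=ray(q,b)
    A=np.stack([d1,-d2],1); s=np.linalg.lstsq(A,c2-c1,rcond=None)[0]
    x1=c1+s[0]*d1;x2=c2+s[1]*d2; return (x1+x2)/2,np.linalg.norm(x1-x2)
def save(img,name): cv2.imwrite("pics/"+name,img[:,:,::-1])
def crop(p,name,u0,v0,u1,v1,s=4):
    save(cv2.resize(p["frame"][v0:v1,u0:u1],None,fx=s,fy=s,interpolation=cv2.INTER_CUBIC),name)
E
python3 - <<'E'
from h import *
s=grab("scene");t=grab("top")
for th,z in [("boss",107),("shaft_end",155),("gearbox",0),("slinger_c",6),("collar_c",7),("yoke_c",46),("yoke_grip",74),("yoke_mouth",0),("cross",0),("tin",0),("hammer",0)]:
    for p,n in ((t,"top"),(s,"scene")):
        for m in finder.mark_of(p,th)[:6]:
            print(th,n,np.round(m["score"],2),np.round(m["location"],1),np.round(onz(p,m["location"],z),1))
crop(t,"b_top.png",80,120,220,240,5); crop(s,"b_scene.png",330,310,520,450,4)
crop(t,"b_gear.png",230,150,340,280,4)
E
```

```text
boss top 0.98 [280.9 221.4] [565.7  13.3 107. ]
boss scene 0.57 [322.1 256.2] [571.4  16.3 107. ]
shaft_end top 0.91 [275.4 214.4] [571.9  21.8 155. ]
shaft_end scene 0.68 [319.5 234.8] [570.    6.2 155. ]
shaft_end scene 0.42 [350.4 229.3] [508.   32.9 155. ]
gearbox top 0.71 [286.1 227.8] [569.7   7.3   0. ]
gearbox scene 0.84 [323.5 292.7] [563.4  13.    0. ]
slinger_c top 0.8 [420.9 264.9] [ 473.8 -304.1    6. ]
slinger_c top 0.49 [275.1 214.2] [601.7  32.3   6. ]
slinger_c scene 0.73 [273.3 219.5] [ 470.3 -298.7    6. ]
collar_c top 0.74 [170.5 270.4] [475.2 275.4   7. ]
collar_c scene 0.89 [448.9 341.1] [478.9 286.8   7. ]
yoke_c top 0.92 [113.6 219.4] [590.7 396.   46. ]
yoke_c top 0.77 [157.4 159.8] [728.2 299.4  46. ]
yoke_c top 0.57 [176.9 205.6] [619.2 253.   46. ]
yoke_c scene 0.9 [369.7 392. ] [705.4 286.3  46. ]
yoke_c scene 0.7 [468.1 385.9] [573.  385.9  46. ]
yoke_grip top 0.72 [107.7 216.7] [591.6 399.1  74. ]
yoke_grip top 0.7 [170.8 202.3] [620.9 259.8  74. ]
yoke_grip top 0.56 [149.8 157.4] [725.7 308.6  74. ]
yoke_grip scene 0.85 [371.2 380.9] [704.9 286.7  74. 
[... 265 characters left out ...]
   0. ]
yoke_mouth top 0.68 [495.1 299.4] [ 390.2 -472.4    0. ]
yoke_mouth scene 0.79 [388.4 368.4] [613.6 250.4   0. ]
yoke_mouth scene 0.59 [462.2 408.7] [583.7 391.2   0. ]
yoke_mouth scene 0.56 [364.  420.7] [726.1 297.1   0. ]
cross top 0.74 [341.7 317.4] [ 358.  -116.8    0. ]
cross scene 0.64 [348.7 232.3] [ 351.8 -124.2    0. ]
tin top 0.68 [419.3 175.9] [ 687.7 -312.9    0. ]
tin top 0.24 [420.6 262.9] [ 479.1 -304.8    0. ]
tin scene 0.71 [200.9 252.9] [ 693.8 -298.8    0. ]
tin scene 0.18 [351.3 233.8] [ 351.6 -114.5    0. ]
hammer top 0.63 [494.3 296.4] [ 397.1 -471.1    0. ]
hammer top 0.58 [280.3 223.7] [579.8  20.7   0. ]
hammer scene 0.92 [259.  186.9] [ 384.9 -488.3    0. ]
```

View pics/b_top.png

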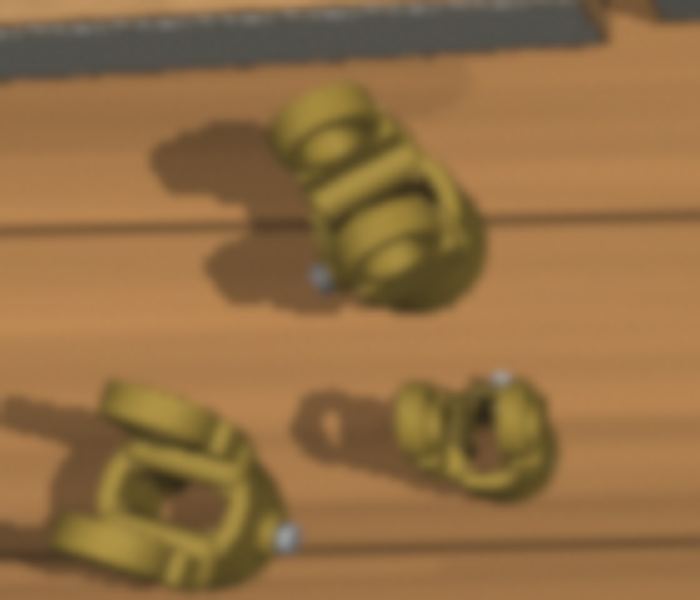

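View pics/b_scene.png

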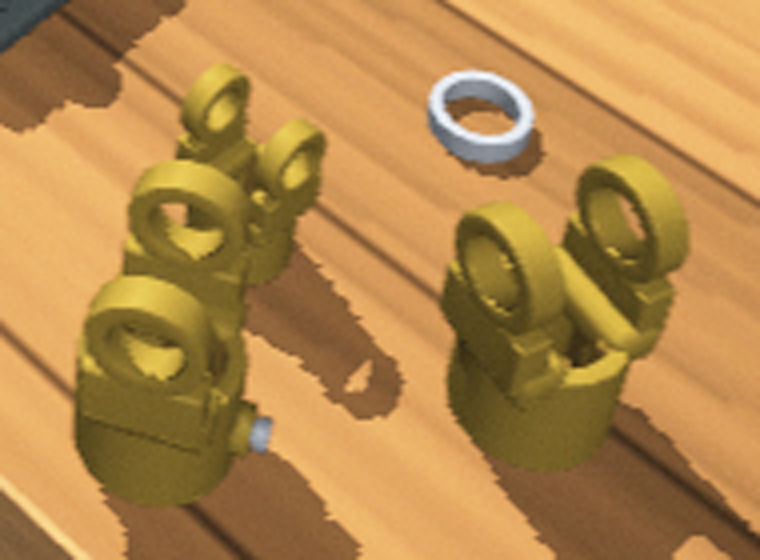

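View pics/b_gear.png

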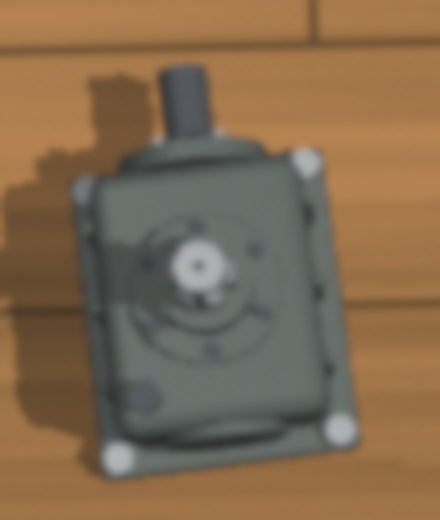

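```bash
python3 - <<'E'
from h import *
o=get_obs();q=o["tool_rot"];R=Ro.from_quat([q[1],q[2],q[3],q[0]]).as_matrix();print(np.round(R,3),o["time"])
import pickle
p=pickle.load(open("a_wrist.pkl","rb"))
C=-p["R"].T@p["t"]; print("cam",C, "in tool",R.T@(C-o["tool_pos"])); print("cam axes in tool",np.round(p["R"]@R,3)); print(proj(p,o["tool_pos"]))
E
```

```text
[[ 0.306  0.    -0.952]
 [ 0.952  0.     0.306]
 [ 0.    -1.    -0.   ]] 1.35
cam [110.98622696 619.27648525 373.09259048] in tool [  -1.46513171 -148.87315097   83.69156868]
cam axes in tool [[ 1.     0.003 -0.   ]
 [ 0.001 -0.32  -0.947]
 [-0.003  0.947 -0.32 ]]
[[326.17449182 305.96592006]]
```

Emit:
play_rows(turn=[[0,0,0],[0,0,0],[0,0,0],[0,0,0],[0,0,0],[0,0,0],[0,0,0],[0,0,0],[0,0,0],[0,0,0],[0,0,0]], offset=[[-0.7,-0.055,-0.67],[-0.7,-0.055,-0.67],[-0.7,-0.055,-0.67],[-0.7,-0.055,-0.67],[-0.7,-0.055,-0.67],[-0.7,-0.055,-0.67],[-0.7,-0.055,-0.67],[-0.7,-0.055,-0.67],[-0.7,-0.055,-0.67],[-0.7,-0.055,-0.67],[-0.7,-0.055,-0.67]], claw=[85,85,85,85,85,85,85,85,85,85,85])

```text
time: 2.72
tool_pos: [480.3, 7.4, 264.2]
tool_rot: [-0.568, 0.571, 0.423, -0.415]
contact_force: [0.4, 0.8, 0.8]
width: 85.0
```

```bash
python3 - <<'E'
from h import *
import pickle
w=grab("wrist");t=grab("top");o=get_obs();save(w["frame"],"c_w.png");pickle.dump((w,o),open("c_w.pkl","wb"))
print(o["tool_pos"],o["time"])
for th,z in [("boss",107),("shaft_end",155)]:
    for m in finder.mark_of(w,th)[:3]: print(th,np.round(m["score"],2),np.round(m["location"],1),np.round(onz(w,m["location"],z),1))
u=proj(w,[567,15,155])[0].astype(int);print(u)
crop(w,"c_crop.png",max(u[0]-80,0),max(u[1]-60,0),min(u[0]+80,640),u[1]+90,4)
E
```

```text
[481.94841004   4.27347852 264.68132957] 2.825
boss 0.78 [355.5 296.6] [567.4  15.5 107. ]
shaft_end 0.76 [358.5 323.6] [567.5  13.3 155. ]
[360 322]
```

View pics/c_w.png

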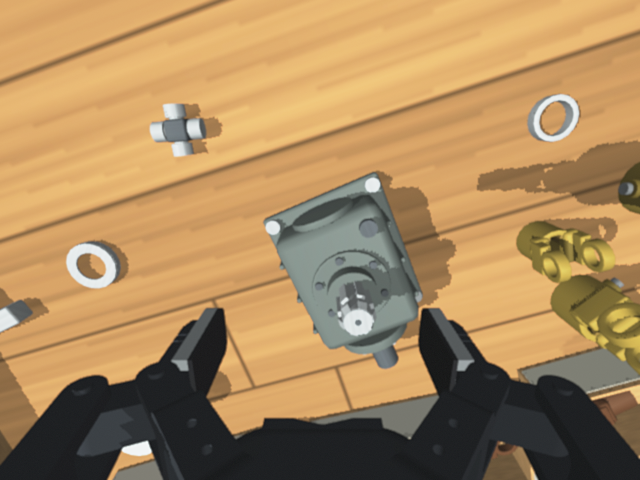

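View pics/c_crop.png

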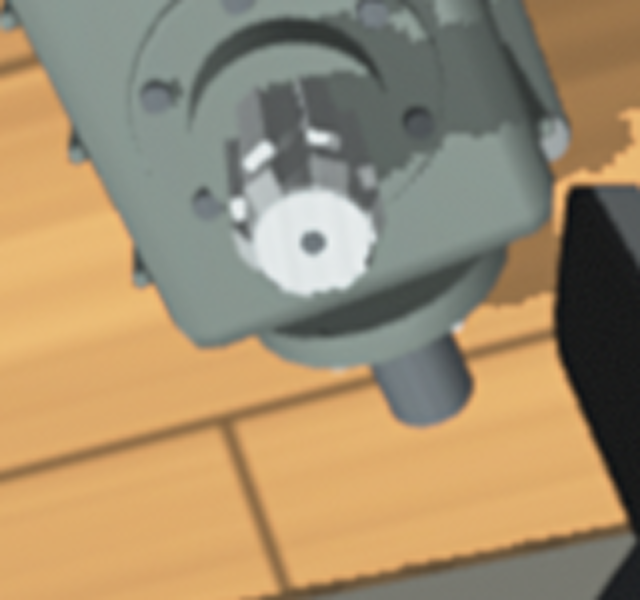

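```bash
python3 - <<'E'
from h import *
import pickle
w,o=pickle.load(open("c_w.pkl","rb"))
c=onz(w,(358.3,322.5),155);print(c)
for uv in [(258,153),(322,138),(238,208),(368,178)]:
    X=onz(w,(280+uv[0]/4,262+uv[1]/4),136)-c
    print(np.round(X,1),np.hypot(*X[:2]),np.degrees(np.arctan2(X[1],X[0])))
t=o["tool_pos"]; q=o["tool_rot"];R=Ro.from_quat([q[1],q[2],q[3],q[0]]).as_matrix();print(np.round(R,3))
print("slinger",[ (m["score"],onz(w,m["location"],6).round(1)) for m in finder.mark_of(w,"slinger_c")] if 0 else onz(w,(93,265),6),onz(w,(554,118),7))
E
```

```text
[566.33490904  13.40488834 155.        ]
[-14.4  -7.2 -19. ] 16.045237347687614 -153.49858772362958
[-13.7   7.9 -19. ] 15.803168624565357 149.8664170533018
[ -1.8 -15.6 -19. ] 15.744079146135467 -96.66847754575926
[ -0.4  15.4 -19. ] 15.402025655117095 91.42998450417006
[[ 0.303  0.013 -0.953]
 [ 0.953  0.001  0.303]
 [ 0.005 -1.    -0.012]]
slinger [ 476.29447002 -302.09081351    6.        ] [471.59760964 284.86572792   7.        ]
```

Emit:
play_rows(turn=[[0,0,0],[0,0,0],[0,0,0],[0,0,0],[0,0,0],[0,0,0],[0,0,0]], offset=[[-0.82,0.32,-0.24],[-0.82,0.32,-0.24],[-0.82,0.32,-0.24],[-0.82,0.32,-0.24],[-0.82,0.32,-0.24],[-0.82,0.32,-0.24],[0,0,0]], claw=[85,85,85,85,85,85,85])

```text
time: 3.8
tool_pos: [479.6, -292.5, 144.0]
tool_rot: [-0.566, 0.566, 0.43, -0.418]
contact_force: [0.2, 0.4, -0.5]
width: 84.8
```

```bash
python3 - <<'E'
from h import *
import pickle
w=grab("wrist");o=get_obs();save(w["frame"],"d_w.png");pickle.dump((w,o),open("d_w.pkl","wb"))
q=o["tool_rot"];R=Ro.from_quat([q[1],q[2],q[3],q[0]]).as_matrix();print(np.round(R,3))
print(o["tool_pos"],o["time"],proj(w,o["tool_pos"]))
for m in finder.mark_of(w,"slinger_c"): 
    X=onz(w,m["location"],6); print(m,X,R.T@(X-o["tool_pos"]))
E
```

```text
[[ 0.279  0.015 -0.96 ]
 [ 0.96   0.011  0.279]
 [ 0.015 -1.    -0.012]]
[ 480.06247576 -291.02610757  144.74364946] 3.85 [[327.68589176 305.35325806]]
```

View pics/d_w.png

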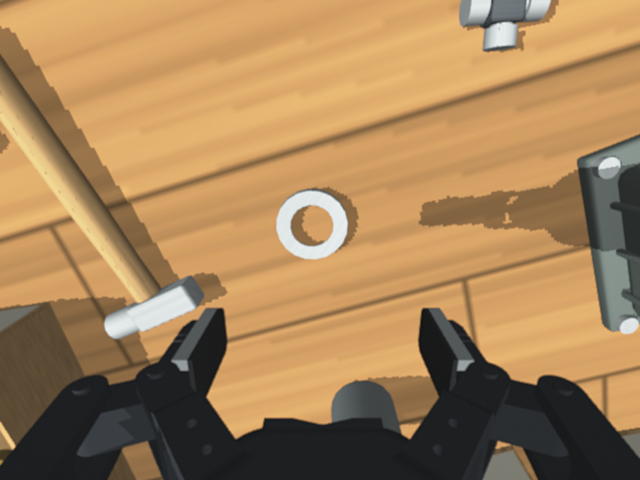

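```bash
cat >> h.py <<'E'
def ring(p,box,z,thr=165):
    u0,v0,u1,v1=box; f=p["frame"][v0:v1,u0:u1].astype(int)
    m=((f.min(2)>thr)&(f.max(2)-f.min(2)<40)).astype(np.uint8)
    m=cv2.morphologyEx(m,cv2.MORPH_CLOSE,np.ones((3,3)))
    cs,h=cv2.findContours(m,cv2.RETR_CCOMP,cv2.CHAIN_APPROX_NONE)
    out=[]
    for i,c in enumerate(cs):
        if len(c)>25:
            P=np.array([onz(p,(a[0][0]+u0,a[0][1]+v0),z)[:2] for a in c])
            # circle fit
            A=np.c_[2*P,np.ones(len(P))];s=np.linalg.lstsq(A,(P**2).sum(1),rcond=None)[0]
            r=np.sqrt(s[2]+s[0]**2+s[1]**2); res=np.std(np.hypot(*(P-s[:2]).T)-r)
            out.append((s[:2].round(1),round(2*r,1),round(res,2),'hole' if h[0][i][3]>=0 else 'outer'))
    return out
def RT(o):
    q=o["tool_rot"];return Ro.from_quat([q[1],q[2],q[3],q[0]]).as_matrix()
def delta(o,X,xaz=None):
    R=RT(o); d=R.T@(np.array(X)-o["tool_pos"]); 
    # levelling: desired y axis = -z world
    x=R[:,0].copy(); a=np.arctan2(x[1],x[0]) if xaz is None else np.radians(xaz)
    X_=np.array([np.cos(a),np.sin(a),0]);Y=np.array([0,0,-1.]);Z=np.cross(X_,Y)
    rv=Ro.from_matrix(R.T@np.stack([X_,Y,Z],1)).as_rotvec()
    print("off units",np.round(d/60,3),"|",round(np.linalg.norm(d/60),2),"turn units",np.round(np.degrees(rv)/6,3),"az",np.degrees(np.arctan2(x[1],x[0])).round(2))
E
python3 - <<'E'
from h import *
import pickle
w,o=pickle.load(open("d_w.pkl","rb"))
for r in ring(w,(240,150,380,300),12): print(r)
delta(o,[475,-301,60])
w,o=pickle.load(open("c_w.pkl","rb"))
for r in ring(w,(50,220,130,310),12): print(r)
print("collar")
for r in ring(w,(500,70,600,160),14): print(r)
E
```

```text
(array([ 475.6, -300.4]), np.float64(60.6), np.float64(0.28), 'outer')
(array([ 475.5, -300.4]), np.float64(37.6), np.float64(0.24), 'hole')
off units [-0.204  1.409  0.051] | 1.42 turn units [ 0.113 -0.001  0.14 ] az 73.8
(array([ 475.6, -300.7]), np.float64(60.5), np.float64(0.37), 'outer')
(array([ 475.4, -300.7]), np.float64(37.9), np.float64(0.38), 'hole')
collar
(array([470.8, 282.1]), np.float64(48.5), np.float64(0.33), 'outer')
(array([470.8, 282.2]), np.float64(37.8), np.float64(0.34), 'hole')
```

```bash
python3 - <<'E'
from h import *
import pickle
w,o=pickle.load(open("d_w.pkl","rb"))
R=RT(o)
for y in (0,6,10,14,19):
    print(y,[proj(w,o["tool_pos"]+R@np.array([-42.4,y,z]))[0].round(0) for z in (11,-11)])
crop(w,"d_crop.png",130,280,250,400,5)
E
```

```text
0 [array([240., 285.]), array([244., 325.])]
6 [array([243., 280.]), array([246., 318.])]
10 [array([245., 277.]), array([248., 314.])]
14 [array([247., 274.]), array([250., 311.])]
19 [array([249., 270.]), array([251., 306.])]
```

View pics/d_crop.png

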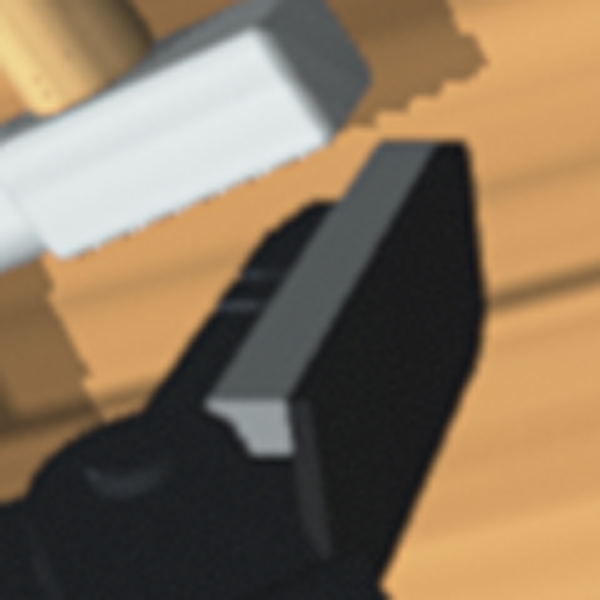

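Emit:
play_rows(turn=[[0.11,0,0.14],[0,0,0],[0,0,0]], offset=[[-0.1,0.8,0.03],[-0.1,0.75,0.0],[0,0,0]], claw=[85,85,85])

```text
time: 4.28
tool_pos: [480.6, -296.1, 55.2]
tool_rot: [-0.561, 0.566, 0.428, -0.426]
contact_force: [-1.1, -0.2, 0.4]
width: 84.7
```

```bash
python3 - <<'E'
from h import *
import pickle
w=grab("wrist");s=grab("scene");o=get_obs();save(w["frame"],"e_w.png");crop(s,"e_s.png",220,160,340,260,6)
print(o["tool_pos"],o["time"]); delta(o,[475.5,-300.5,30]);print(proj(s,o["tool_pos"]),proj(s,[475.5,-300.5,0]))
E
```

```text
[ 483.62952414 -298.73711467   59.28540383] 4.375
off units [-0.062  0.486  0.13 ] | 0.51 turn units [ 0.15   0.    -0.048] az 74.32
[[268.20359457 204.27503611]] [[271.48794118 221.75372728]]
```

View pics/e_w.png

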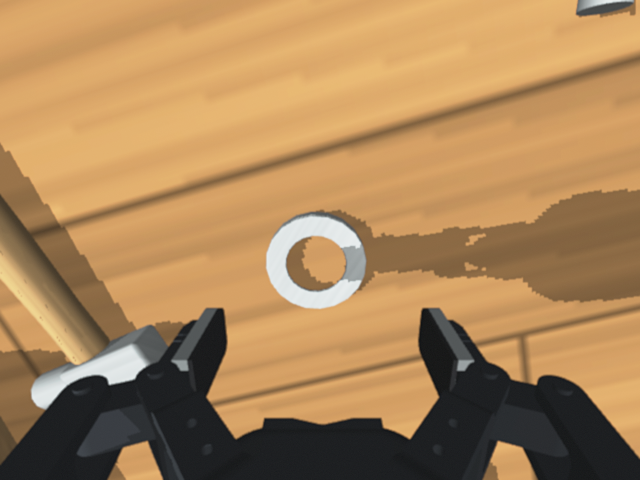

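View pics/e_s.png

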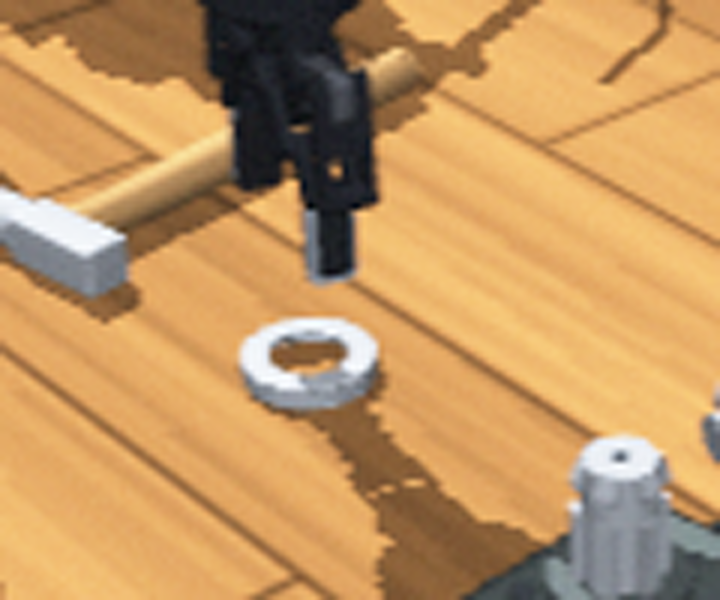

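```bash
python3 - <<'E'
from h import *
o1=get_obs();s=grab("scene");o=get_obs();print(o1["tool_pos"],o["tool_pos"],o["qd"].round(4),o["joints"].round(4));R=RT(o)
for y in (-20,-10,0,6,12,19):
    print(y,[proj(s,o["tool_pos"]+R@np.array([x,y,0]))[0].round(1) for x in (42,-42)])
E
```

```text
[ 483.62952414 -298.73711467   59.28540383] [ 484.3789646  -299.80022353   60.30939685] [-0.0113 -0.0109 -0.0189 -0.0038 -0.0062 -0.0029] [-6.7820e-01  2.8530e-01  1.8694e+00  1.7000e-03  9.6790e-01 -1.9759e+00]
-20 [array([273.1, 204.7]), array([262. , 190.3])]
-10 [array([273.2, 208. ]), array([262.2, 193.5])]
0 [array([273.4, 211.4]), array([262.3, 196.8])]
6 [array([273.4, 213.3]), array([262.4, 198.7])]
12 [array([273.5, 215.3]), array([262.5, 200.6])]
19 [array([273.6, 217.6]), array([262.7, 202.8])]
```

Emit:
play_rows(turn=[[0.15,0,-0.05],[0,0,0],[0,0,0]], offset=[[-0.05,0.3,0.13],[0,0.25,0.0],[0,0,0]], claw=[85,85,85])

```text
time: 4.8
tool_pos: [478.7, -302.2, 29.7]
tool_rot: [-0.56, 0.567, 0.428, -0.427]
contact_force: [0.2, 0.5, 0.5]
width: 84.9
```

```bash
python3 - <<'E'
from h import *
w=grab("wrist");s=grab("scene");o=get_obs();save(w["frame"],"f_w.png");crop(s,"f_s.png",220,160,340,260,6)
print(o["tool_pos"],o["time"],o["contact_force"]); delta(o,[475.5,-300.5,30])
E
```

```text
[ 479.46470635 -302.87946117   30.75339584] 4.9 [-0.20134894 -0.0584182  -0.48894886]
off units [0.02  0.012 0.074] | 0.08 turn units [ 0.097  0.    -0.043] az 74.36
```

View pics/f_w.png

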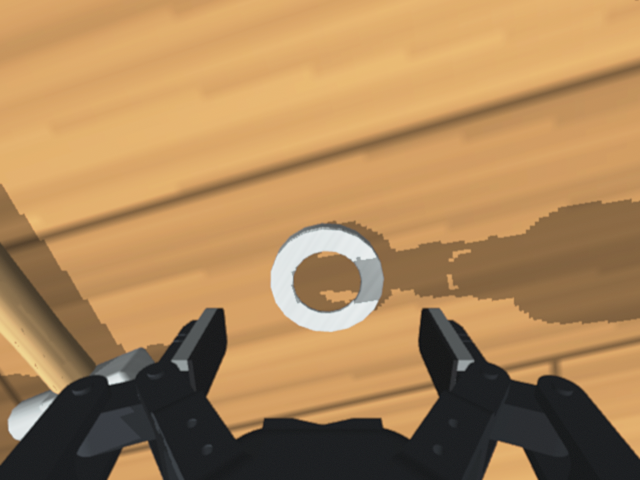

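View pics/f_s.png

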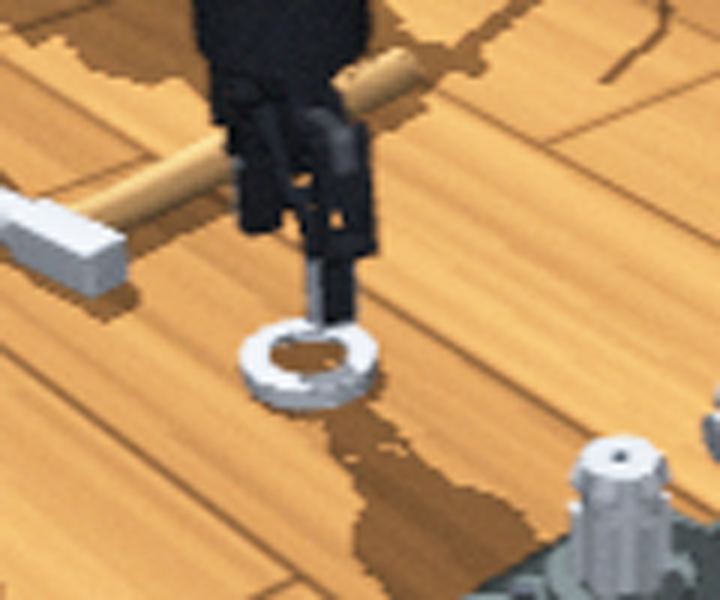

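Emit:
play_rows(turn=[[0.1,0,-0.04],[0,0,0]], offset=[[0.02,0.3,0.06],[0,0,0]], claw=[85,85])

```text
time: 5.15
tool_pos: [476.4, -301.0, 11.8]
tool_rot: [0.564, -0.563, -0.427, 0.427]
contact_force: [-0.6, -0.5, -0.8]
width: 85.0
```

```bash
python3 - <<'E'
from h import *
w=grab("wrist");s=grab("scene");o=get_obs();save(w["frame"],"g_w.png");crop(s,"g_s.png",220,160,340,260,6)
print(o["tool_pos"],o["time"],o["contact_force"]); delta(o,[475.5,-300.5,0])
E
```

```text
[ 478.01988981 -302.26228664   13.57008053] 5.25 [0.06511385 0.15687447 0.59822892]
off units [0.017 0.226 0.049] | 0.23 turn units [ 0.031  0.    -0.017] az 74.34
```

View pics/g_s.png

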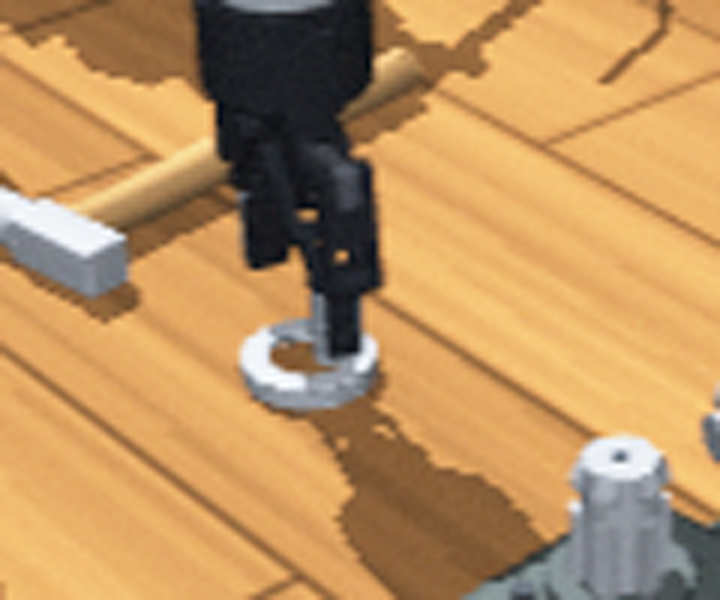

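View pics/g_w.png

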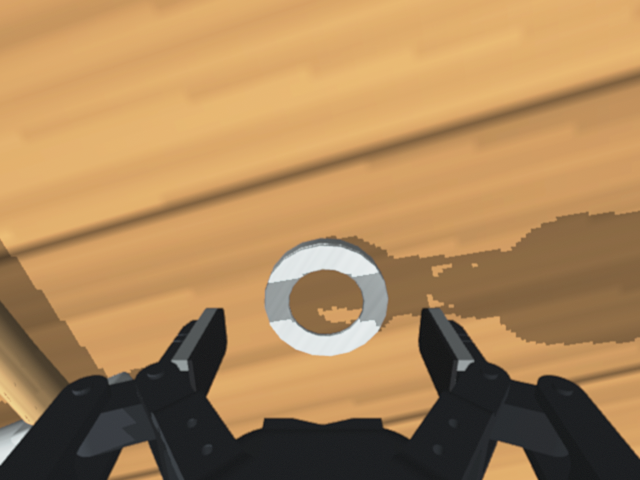

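Emit:
play_rows(turn=[[0.03,0,-0.02],[0,0,0],[0,0,0],[0,0,0]], offset=[[0.01,0.36,0.04],[0,0.02,0],[0,0,0],[0,0,0]], claw=[85,85,70,68], grip_force=40)

```text
time: 5.75
tool_pos: [475.9, -301.1, -10.8]
tool_rot: [0.564, -0.563, -0.427, 0.427]
contact_force: [0.6, -0.4, -0.3]
width: 68.1
```

```bash
python3 - <<'E'
from h import *
w=grab("wrist");s=grab("scene");o=get_obs();save(w["frame"],"i_w.png");crop(s,"i_s.png",220,160,340,260,6)
print(o["tool_pos"],o["time"],o["contact_force"],o["width"]); delta(o,[475.5,-300.5,0])
E
```

```text
[ 476.26579866 -301.39978395  -10.45828597] 5.85 [ 0.09034554  0.71363564 -0.13745209] 67.71344061031338
off units [ 0.011 -0.174  0.016] | 0.18 turn units [ 0.009  0.    -0.   ] az 74.34
```

View pics/i_s.png

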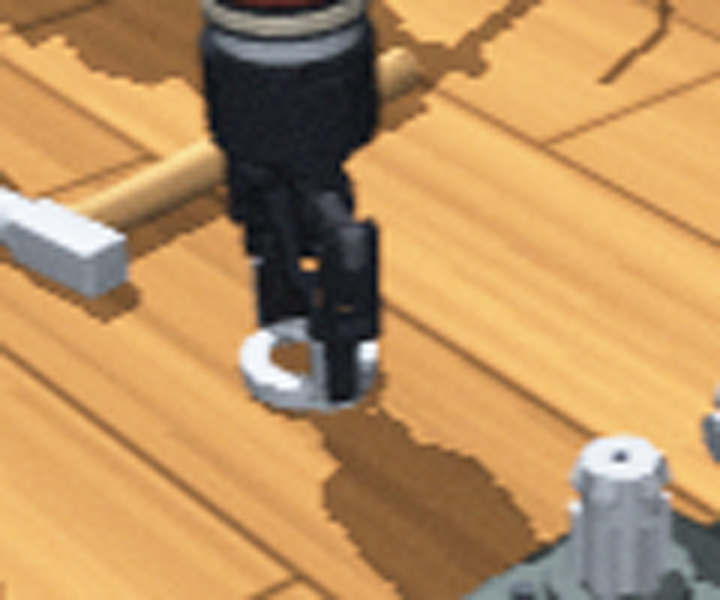

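View pics/i_w.png

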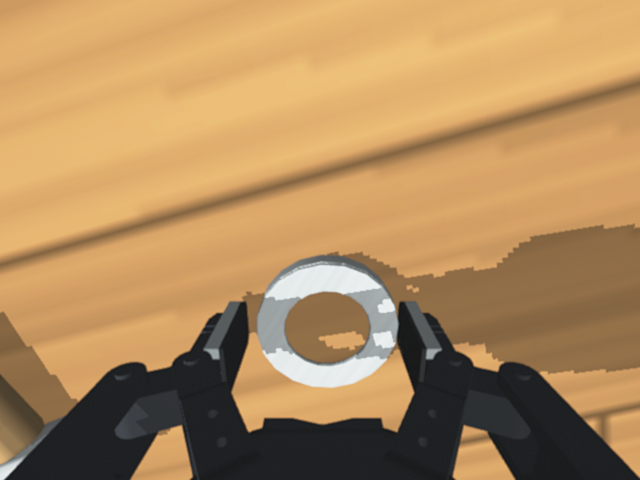

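Emit:
play_rows(turn=[[0,0,0],[0,0,0],[0,0,0]], offset=[[0,0,0],[0,0,0],[0,0,0]], claw=[58,56,56], grip_force=50)

```text
time: 6.22
tool_pos: [476.9, -301.9, -9.2]
tool_rot: [-0.563, 0.564, 0.428, -0.427]
contact_force: [-0.2, 0.3, -0.8]
width: 58.9
```

```bash
python3 - <<'E'
from h import *
w=grab("wrist");o=get_obs();save(w["frame"],"j_w.png")
print(o["tool_pos"],o["time"],o["contact_force"],o["width"]); delta(o,[475.5,-300.5,0])
E
```

```text
[ 476.8915632  -301.83311588   -9.28113954] 6.275 [ 0.10852834 -0.2100584  -0.07351553] 58.97888842501298
off units [ 0.015 -0.155  0.028] | 0.16 turn units [ 0.021  0.    -0.006] az 74.36
```

View pics/j_w.png

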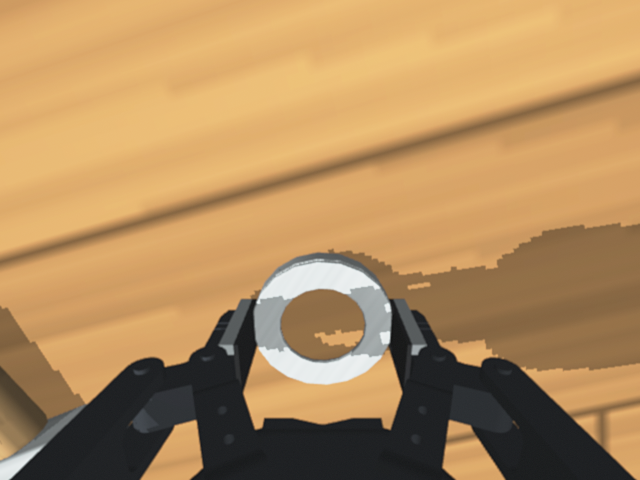

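Emit:
play_rows(turn=[[0.02,0,0],[0,0,0],[0,0,0]], offset=[[0,-0.4,0],[0,-0.6,0],[0,0,0]], claw=[56,56,56])

```text
time: 6.65
tool_pos: [475.8, -301.1, 50.7]
tool_rot: [0.564, -0.563, -0.427, 0.428]
contact_force: [1.1, -0.4, -0.6]
width: 59.3
```

```bash
python3 - <<'E'
from h import *
w=grab("wrist");s=grab("scene");o=get_obs();save(w["frame"],"k_w.png");crop(s,"k_s.png",220,140,340,240,6)
print(o["tool_pos"],o["time"],o["contact_force"],o["width"]); delta(o,[475.5,-300.5,0])
E
```

```text
[ 473.24456551 -298.92298636   47.36076371] 6.75 [ 0.05307922  0.11341267 -1.90695386] 59.07025685755858
off units [-0.018  0.789 -0.05 ] | 0.79 turn units [-0.087  0.     0.033] az 74.34
```

View pics/k_w.png

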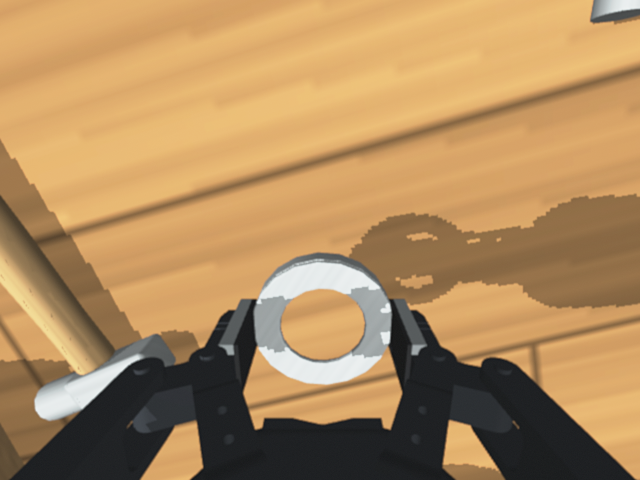

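View pics/k_s.png

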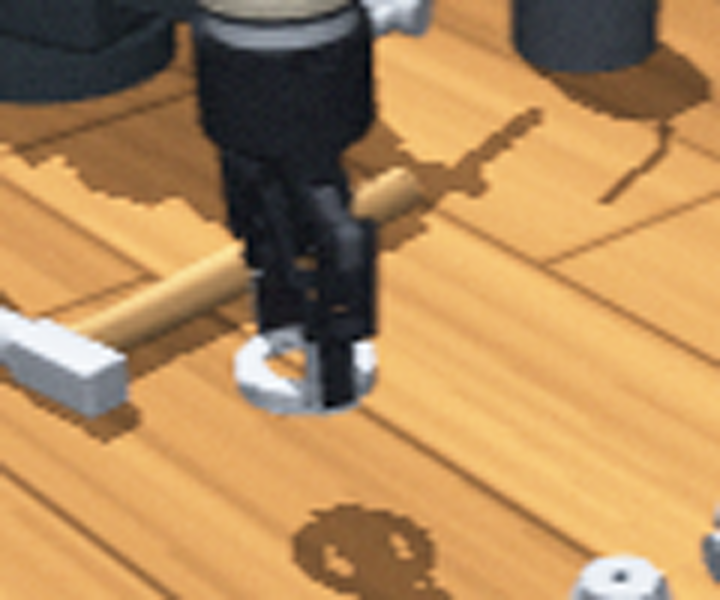

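```bash
python3 - <<'E'
from h import *
w=grab("wrist");o=get_obs();print(o["tool_pos"],o["time"])
z=o["tool_pos"][2]+21.3
R=RT(o)
for r in ring(w,(230,240,420,400),z,130):
    print(r, R.T@(np.r_[r[0],z]-o["tool_pos"]))
C=-w["R"].T@w["t"]; print("cam in tool",R.T@(C-o["tool_pos"]))
E
```

```text
[ 472.64467932 -298.50548108   46.56350736] 6.8
(array([ 495. , -262.7]), np.float64(4.0), np.float64(0.34), 'outer') [ 40.59683771 -21.25984424 -11.63609165]
(array([ 472. , -299.9]), np.float64(61.3), np.float64(0.54), 'outer') [ -1.42992573 -21.30219394   0.47131771]
(array([ 472.4, -299.9]), np.float64(37.7), np.float64(0.31), 'hole') [ -1.32196772 -21.3058566    0.08617923]
cam in tool [  -1.13926078 -150.76614569   83.2521906 ]
```

Emit:
play_rows(turn=[[-0.08,0,0.03],[0,0,0],[0,0,0],[0,0,0],[0,0,0],[0,0,0],[0,0,0],[0,0,0],[0,0,0]], offset=[[0.3,-0.8,0],[0.86,-0.22,-0.02],[0.86,-0.22,-0.02],[0.86,-0.22,-0.02],[0.86,-0.22,-0.02],[0.86,-0.22,-0.02],[0.8,-0.22,0],[0,0,0],[0,0,0]], claw=[56,56,56,56,56,56,56,56,56])

```text
time: 7.92
tool_pos: [560.8, 22.7, 161.6]
tool_rot: [0.573, -0.555, -0.421, 0.432]
contact_force: [-0.3, 0.0, -0.6]
width: 59.0
```

```bash
cat > chk.py <<'E'
from h import *
import sys
o=get_obs();print(o["tool_pos"],o["time"],o["contact_force"].round(1),round(o["width"],1),"qd",np.abs(o["qd"]).max().round(3));delta(o,[float(a) for a in sys.argv[1:4]],float(sys.argv[4]) if len(sys.argv)>4 else None)
E
python3 - <<'E'
from h import *
w=grab("wrist");s=grab("scene");o=get_obs();save(w["frame"],"l_w.png");crop(s,"l_s.png",250,160,400,280,5)
print(o["tool_pos"],o["time"]);delta(o,[567,14.8,150]);print(proj(w,[566.5,13.5,155]))
R=RT(o);z=o["tool_pos"][2]+21.3
for r in ring(w,(230,240,420,400),z,130):
    print(r, R.T@(np.r_[r[0],z]-o["tool_pos"]))
E
```

```text
[560.90971242  22.06611364 161.90830809] 8.025
off units [-0.089  0.194 -0.137] | 0.25 turn units [-0.277  0.001  0.038] az 74.06
[[310.38276696 312.60889222]]
(array([582.3,  58.6]), np.float64(4.3), np.float64(0.38), 'outer') [ 41.08618064 -21.43491109  -9.92116939]
(array([552.2,  63.3]), np.float64(5.9), np.float64(0.88), 'outer') [ 37.34169092 -20.57373189  20.30029926]
(array([553.2,  18.9]), np.float64(66.8), np.float64(5.23), 'outer') [ -5.07728321 -21.12160201   7.15912459]
(array([568.4,  23.2]), np.float64(21.7), np.float64(4.0), 'hole') [  3.23055605 -21.47816186  -6.27153704]
(array([551.4,  18.3]), np.float64(5.5), np.float64(0.14), 'hole') [ -6.14840633 -21.08044335   8.72469197]
(array([552. ,  30.9]), np.float64(5.0), np.float64(0.76), 'hole') [  6.13205037 -20.94863268  11.60445047]
(array([546.1,  30.6]), np.float64(6.7), np.float64(1.01), 'hole') [  4.22375644 -20.79416322  17.19323867]
(array([523.8,   7.5]), np.float64(6.7), np.float64(0.41), 'hole') [-24.11079945 -20.46812199  32.2911405 ]
```

View pics/l_w.png

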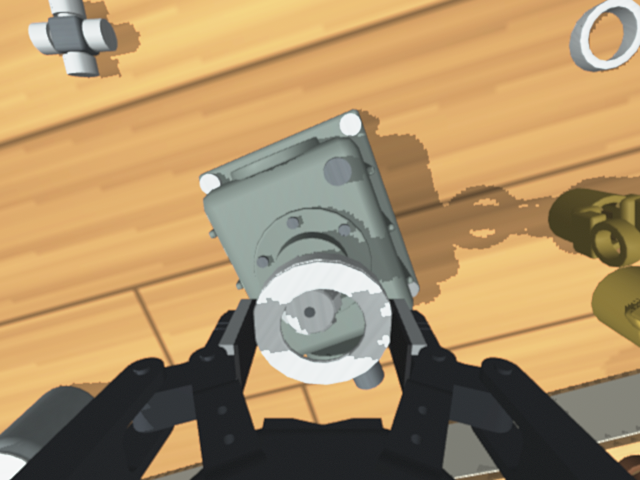

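View pics/l_s.png

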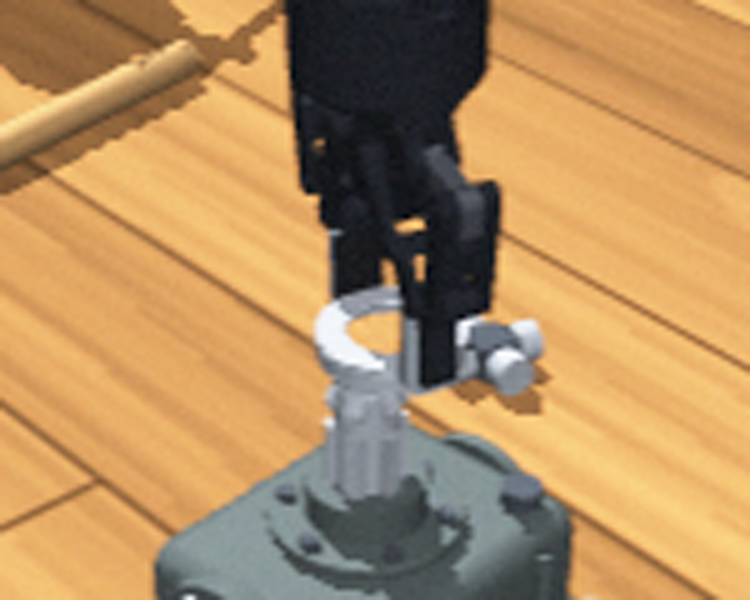

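Emit:
play_rows(turn=[[-0.28,0,0.04],[0,0,0],[0,0,0]], offset=[[-0.09,0,-0.137],[0,0,0],[0,0,0]], claw=[56,56,56])

```text
time: 8.4
tool_pos: [566.6, 11.1, 160.3]
tool_rot: [-0.565, 0.566, 0.424, -0.425]
contact_force: [0.1, -0.4, -1.3]
width: 58.9
```

```bash
python3 - <<'E'
from h import *
w=grab("wrist");o=get_obs();crop(w,"m_w.png",240,240,410,390,4)
print(o["tool_pos"],o["time"]);delta(o,[567,14.8,150]);print(proj(w,[566.5,13.5,155]))
R=RT(o)
for y in(-15.3-6,): 
  c=o["tool_pos"]+R@np.array([-1.4,y,.2]);print("ring top centre",c,proj(w,c))
E
```

```text
[566.61876413  11.16077955 160.3040562 ] 8.45
off units [0.06  0.172 0.011] | 0.18 turn units [ 0.002  0.    -0.017] az 73.83
[[328.84490286 298.24681889]]
ring top centre [566.04217568   9.90908508 181.60642242] [[321.64225871 328.37627139]]
```

View pics/m_w.png

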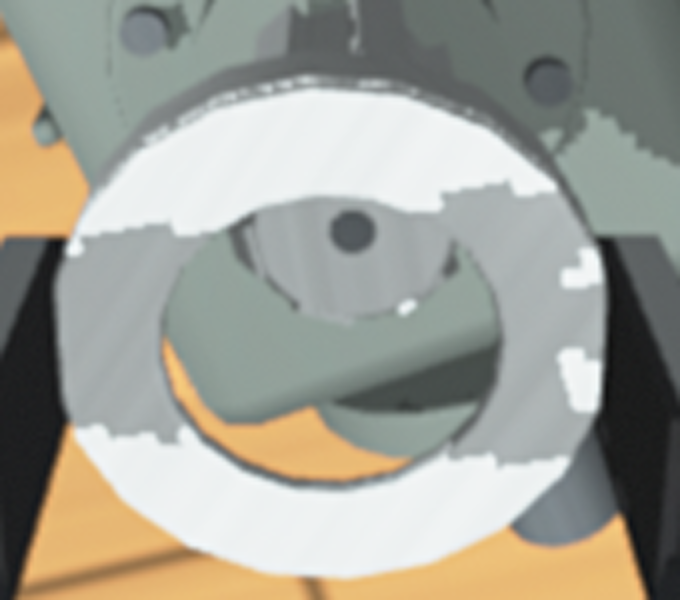

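Emit:
play_rows(turn=[[0,0,0],[0,0,0],[0,0,0]], offset=[[0.06,0.1,0.011],[0,0,0],[0,0,0]], claw=[56,56,56])

```text
time: 8.82
tool_pos: [567.0, 15.1, 153.9]
tool_rot: [-0.565, 0.566, 0.424, -0.425]
contact_force: [-0.4, -0.1, -0.0]
width: 59.3
```

```bash
python3 - <<'E'
from h import *
w=grab("wrist");o=get_obs();crop(w,"n_w.png",240,240,410,390,4)
print(o["tool_pos"],o["time"]);delta(o,[567,14.8,150]);print(proj(w,[566.5,13.5,155]))
R=RT(o)
c=o["tool_pos"]+R@np.array([-1.4,-15.3-6,.2]);print("ring top centre",c,proj(w,c))
E
```

```text
[566.85995033  15.11263606 153.78360022] 8.875
off units [-0.004  0.063 -0.004] | 0.06 turn units [-0.001 -0.    -0.015] az 73.82
[[321.2096287  305.67215078]]
ring top centre [566.28907587  13.85433283 175.08573099] [[321.60590881 327.88994631]]
```

View pics/n_w.png

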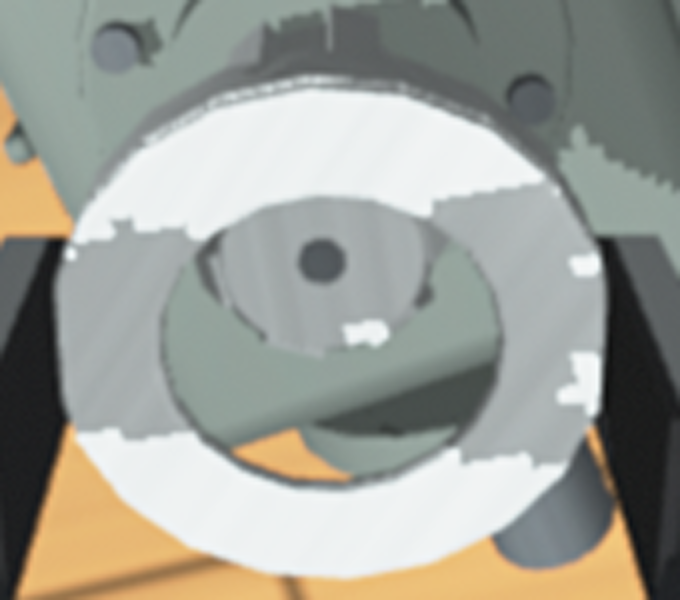

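Emit:
play_rows(turn=[[0,0,0],[0,0,0],[0,0,0]], offset=[[-0.012,0.12,0.0],[0,0.15,0],[0,0.0,0]], claw=[56,56,56])

```text
time: 9.25
tool_pos: [566.4, 14.5, 136.2]
tool_rot: [-0.565, 0.566, 0.424, -0.425]
contact_force: [0.3, -0.6, -0.8]
width: 59.1
```

```bash
python3 - <<'E'
from h import *
w=grab("wrist");o=get_obs();crop(w,"o_w.png",240,240,410,390,4)
print(o["tool_pos"],o["time"],o["contact_force"]);delta(o,[567,14.8,150]);print(proj(w,[566.5,13.5,155]))
E
```

```text
[566.76892479  14.45901266 136.69165564] 9.3 [-0.10153759  0.56171818 -2.30819936]
off units [ 0.006 -0.222 -0.002] | 0.22 turn units [ 0.003  0.    -0.015] az 73.84
[[322.64489946 326.26774582]]
```

View pics/o_w.png

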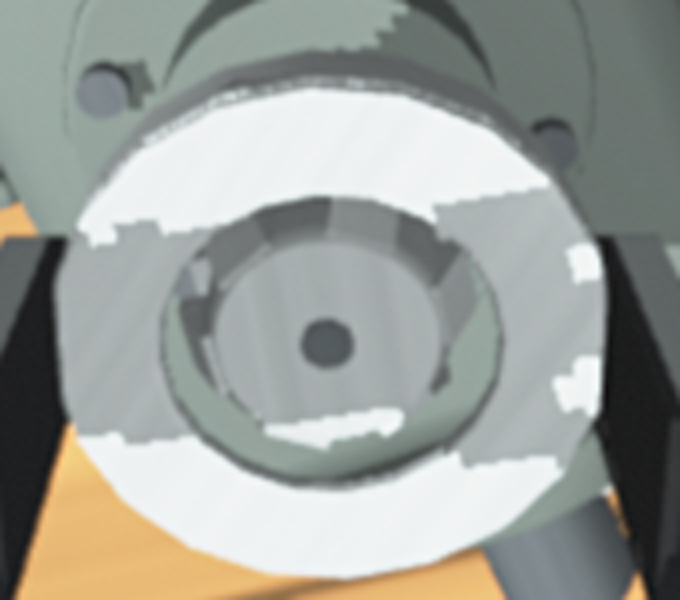

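Emit:
play_rows(turn=[[0,0,0],[0,0,0],[0,0,0],[0,0,0]], offset=[[-0.007,0.2,0.0],[0,0.25,0],[0,0.2,0],[0,0,0]], claw=[56,56,56,56])

```text
time: 9.8
tool_pos: [566.1, 13.9, 94.3]
tool_rot: [-0.565, 0.565, 0.424, -0.425]
contact_force: [0.5, 0.6, -0.8]
width: 58.9
```

```bash
python3 - <<'E'
from h import *
w=grab("wrist");s=grab("scene");o=get_obs();crop(w,"p_w.png",240,240,410,390,4);crop(s,"p_s.png",270,190,390,290,6)
print(o["tool_pos"],o["time"],o["contact_force"]);delta(o,[566.5,14.1,90])
E
```

```text
[567.30312496  13.83622875  95.75211902] 9.9 [ 0.75186446 -0.13771612 -0.93894321]
off units [0.001 0.096 0.014] | 0.1 turn units [ 0.016  0.    -0.012] az 73.83
```

View pics/p_w.png

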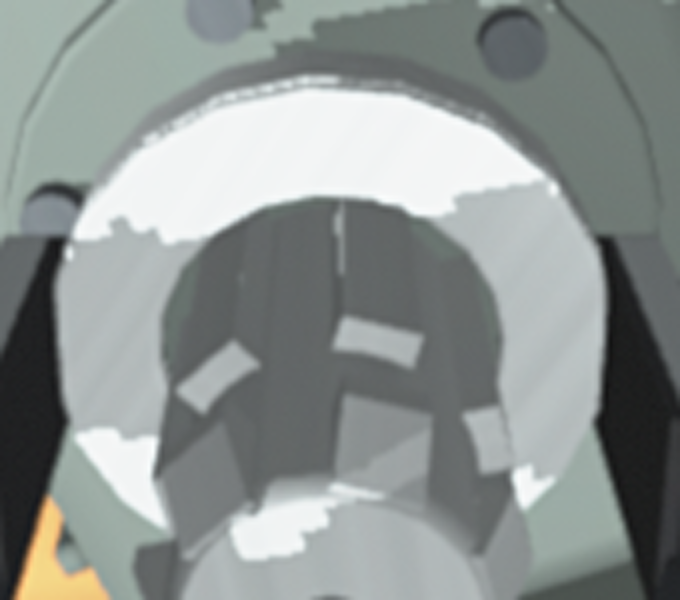

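View pics/p_s.png

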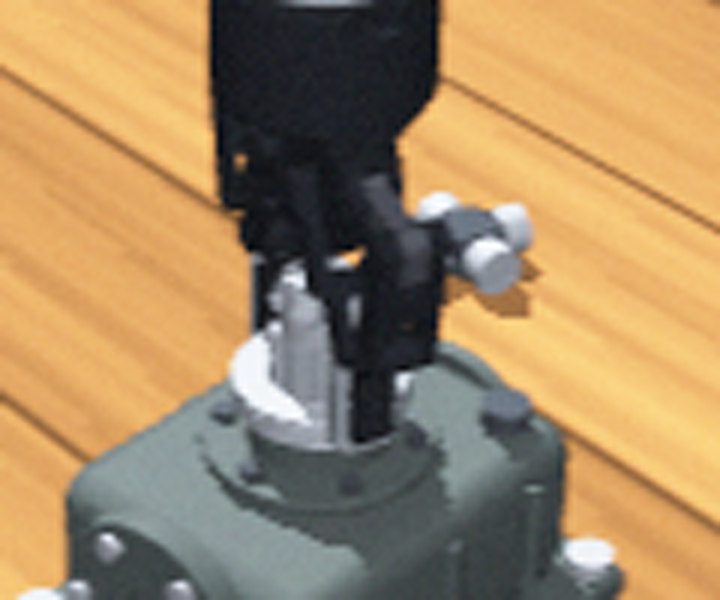

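Emit:
play_rows(turn=[[0,0,0],[0,0,0],[0,0,0]], offset=[[0,0.1,0.01],[0,0,0],[0,0,0]], claw=[56,56,56])

```text
time: 10.28
tool_pos: [567.9, 13.9, 90.7]
tool_rot: [-0.564, 0.567, 0.425, -0.424]
contact_force: [0.4, 0.0, -0.8]
width: 59.3
```

```bash
python3 chk.py 566.5 14.1 88.7; python3 - <<'E'
from h import *
import pickle
# spline angle from p_w (need pose: regrab)
w=grab("wrist");o=get_obs();crop(w,"q_w.png",240,240,410,400,4);pickle.dump((w,o),open("q_w.pkl","wb"))
print(o["contact_force"],o["tool_pos"])
E
```

```text
[567.91987299  13.93972893  90.73837479] 10.275 [ 0.4  0.  -0.8] 59.3 qd 0.005
off units [-0.004  0.034  0.024] | 0.04 turn units [ 0.043  0.    -0.007] az 73.83
[-0.23045716  0.54351138 -0.46224099] [567.80945125  13.924946    90.65822272]
```

View pics/q_w.png

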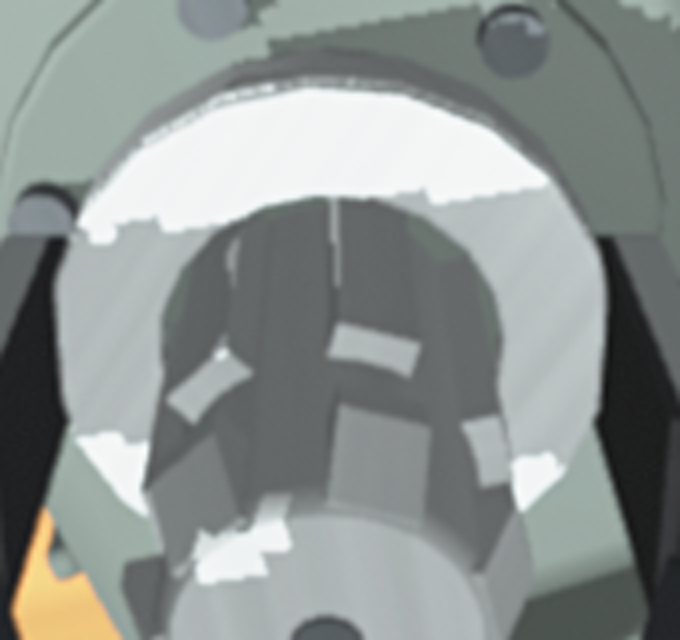

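Emit:
play_rows(turn=[[0.04,0,0],[0,0,0],[0,0,0],[0,0,0],[0,0,0]], offset=[[-0.004,0.04,0.02],[0,0,0],[0,0,0],[0,0,0],[0,0,0]], claw=[56,56,75,78,78])

```text
time: 10.95
tool_pos: [567.3, 14.0, 89.1]
tool_rot: [-0.565, 0.566, 0.425, -0.425]
contact_force: [-0.1, -0.1, -0.2]
width: 78.0
```

```bash
python3 - <<'E'
from h import *
import pickle
w,o=pickle.load(open("q_w.pkl","rb"))
c=onz(w,(240+326/4,240+632/4),155);print("centre",c)
for uv in [(208,383),(375,349),(490,450)]:
    X=onz(w,(240+uv[0]/4,240+uv[1]/4),136)-c
    print(np.round(X,1),np.hypot(*X[:2]),np.degrees(np.arctan2(X[1],X[0])))
w=grab("wrist");s=grab("scene");o=get_obs();crop(w,"r_w.png",240,240,410,400,4);crop(s,"r_s.png",270,190,390,290,6)
print(o["contact_force"],o["tool_pos"],o["width"],o["time"])
E
```

```text
centre [564.81929444  13.50791045 155.        ]
[-12.5  -7.5 -19. ] 14.602349373329213 -149.22973197953533
[-11.8   7.9 -19. ] 14.188144827639453 146.179737652368
[  1.4  15.1 -19. ] 15.213284123326792 84.55359101123345
[ 0.04221982  0.62090457 -0.31575201] [567.33520509  13.91866353  89.09640799] 77.97912673159595 11.05
```

View pics/r_w.png

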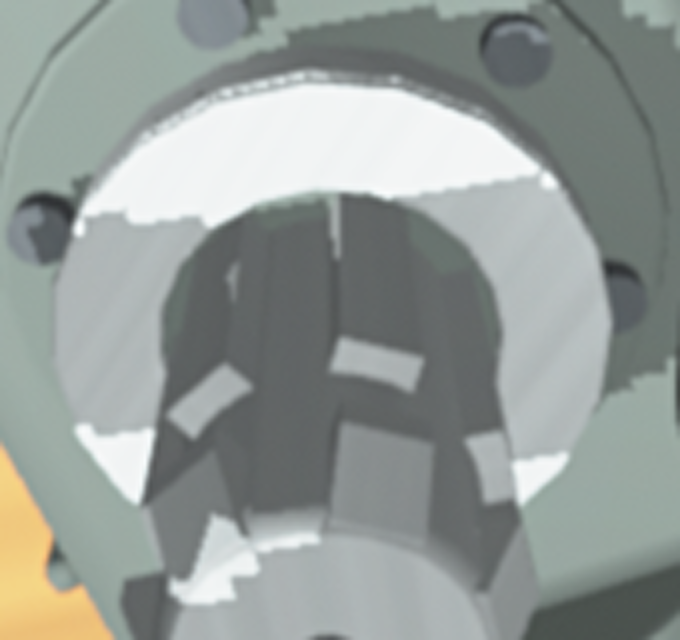

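View pics/r_s.png

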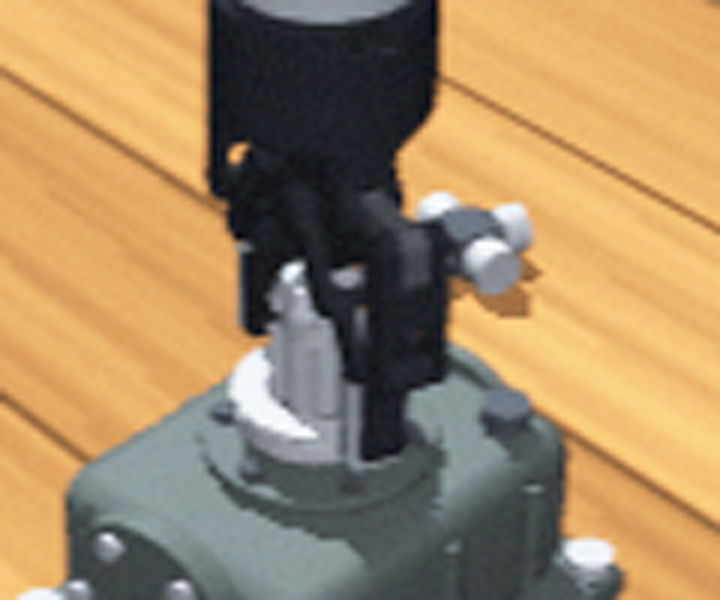

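Emit:
play_rows(turn=[[0,0,0],[0,0,0],[0,0,0],[0,0,0],[0,0,0],[0,0,0],[0,0,0],[0,0,0],[0,0,0]], offset=[[0,-0.6,0],[0,-0.6,0],[0.77,0,0.56],[0.77,0.2,0.56],[0.77,0.2,0.56],[0.77,0.3,0.56],[0.77,0.3,0.56],[0,0,0],[0,0,0]], claw=[80,80,80,76,76,76,76,76,76])

```text
time: 12.18
tool_pos: [471.5, 290.1, 104.1]
tool_rot: [-0.564, 0.568, 0.427, -0.421]
contact_force: [0.1, -0.0, 0.2]
width: 76.0
```

```bash
python3 - <<'E'
from h import *
w=grab("wrist");s=grab("scene");o=get_obs();save(w["frame"],"s_w.png");crop(s,"s_s.png",270,190,390,290,6)
print(o["tool_pos"],o["time"],o["width"]);delta(o,[470.8,282.1,40])
print(ring(w,(220,180,430,390),14,150))
E
```

```text
[471.84398142 289.32943812 104.20469413] 12.275 76.17068797435509
off units [-0.124  1.07  -0.008] | 1.08 turn units [ 0.083 -0.     0.036] az 73.55
[(array([470.7, 282.9]), np.float64(48.5), np.float64(0.26), 'outer'), (array([470.7, 282.7]), np.float64(37.4), np.float64(0.28), 'hole')]
```

View pics/s_w.png

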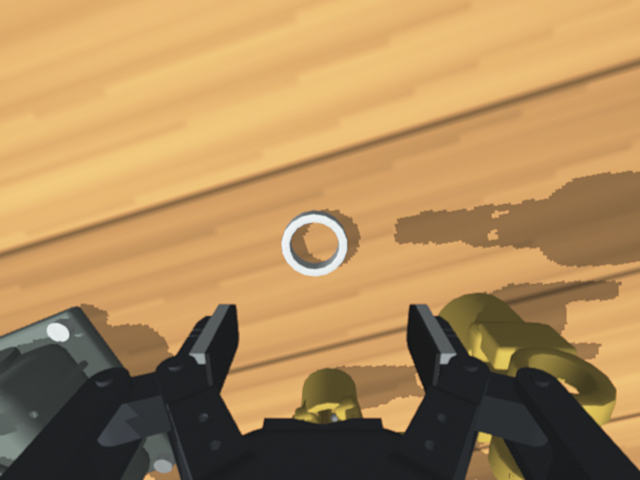

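View pics/s_s.png

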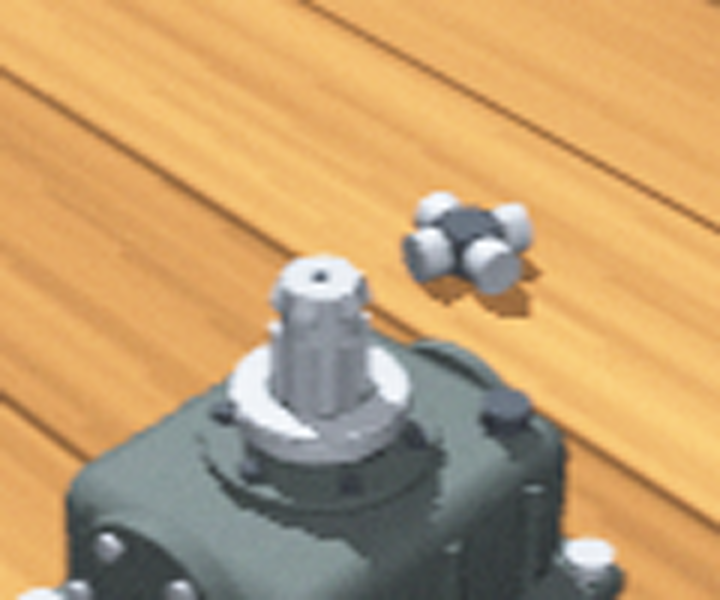

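Emit:
play_rows(turn=[[0.08,0,0.04],[0,0,0],[0,0,0]], offset=[[-0.09,0.7,-0.01],[0,0.65,0],[0,0,0]], claw=[76,72,72])

```text
time: 12.65
tool_pos: [476.6, 281.2, 25.0]
tool_rot: [-0.567, 0.569, 0.424, -0.419]
contact_force: [-0.5, 0.2, 0.6]
width: 72.1
```

```bash
python3 chk.py 471.2 283.8 -7
```

```text
[476.63008956 281.16415565  24.96963003] 12.65 [-0.5  0.2  0.6] 72.1 qd 0.046
off units [0.014 0.532 0.103] | 0.54 turn units [ 0.057 -0.     0.034] az 73.17
```

Emit:
play_rows(turn=[[0.06,0,0.03],[0,0,0],[0,0,0]], offset=[[0.014,0.4,0.09],[0,0.07,0],[0,0,0]], claw=[66,62,62])

```text
time: 13.02
tool_pos: [477.8, 283.2, 2.0]
tool_rot: [-0.568, 0.569, 0.423, -0.417]
contact_force: [-0.6, 0.1, -0.4]
width: 61.7
```

```bash
python3 chk.py 471.2 283.8 -7;python3 - <<'E'
from h import *
w=grab("wrist");s=grab("scene");save(w["frame"],"t_w.png");crop(s,"t_s.png",390,270,510,370,6)
E
```

```text
[477.84958414 283.20386137   1.99220901] 13.025 [-0.6  0.1 -0.4] 61.7 qd 0.014
off units [-0.024  0.149  0.11 ] | 0.19 turn units [ 0.065 -0.     0.058] az 72.94
```

View pics/t_w.png

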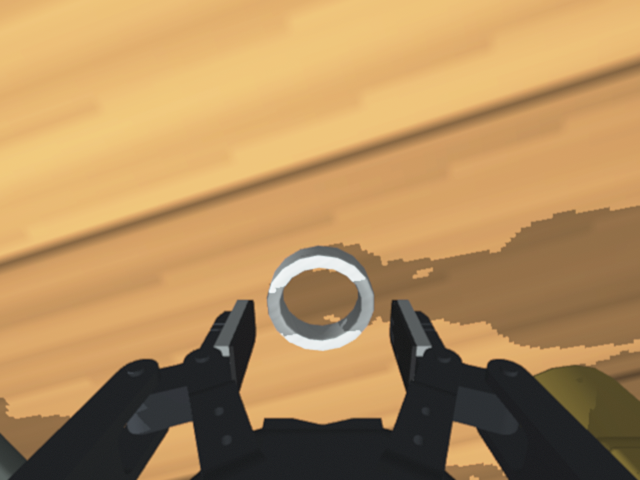

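View pics/t_s.png

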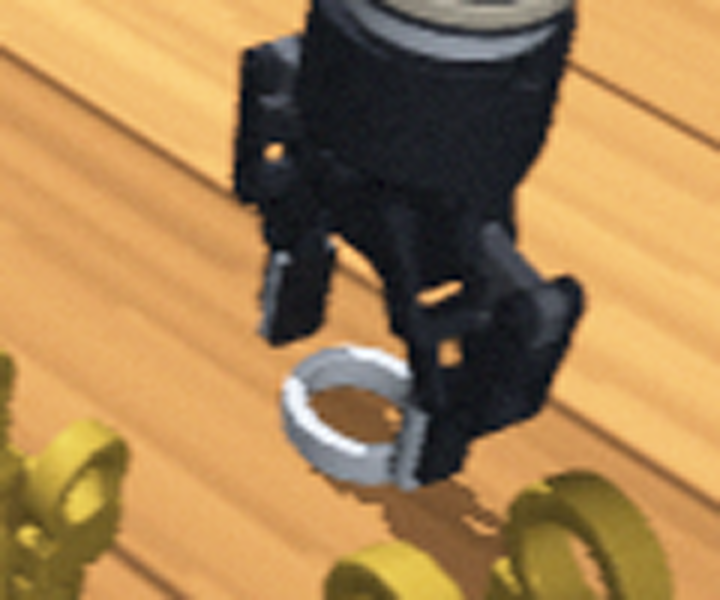

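Emit:
play_rows(turn=[[0.06,0,0.06],[0,0,0],[0,0,0],[0,0,0]], offset=[[-0.02,0.14,0.11],[0,0,0],[0,0,0],[0,0,0]], claw=[62,60,44,44])

```text
time: 13.62
tool_pos: [472.5, 285.2, -4.2]
tool_rot: [-0.568, 0.569, 0.422, -0.419]
contact_force: [-0.3, 0.2, -2.0]
width: 47.1
```

```bash
python3 chk.py 471.2 283.8 -7;python3 - <<'E'
from h import *
w=grab("wrist");s=grab("scene");save(w["frame"],"u_w.png");crop(s,"u_s.png",390,270,510,370,6)
E
```

```text
[472.45868332 285.24782304  -4.24314494] 13.625 [-0.3  0.2 -2. ] 47.1 qd 0.003
off units [-0.029  0.046  0.013] | 0.06 turn units [ 0.032 -0.     0.02 ] az 72.97
```

View pics/u_w.png

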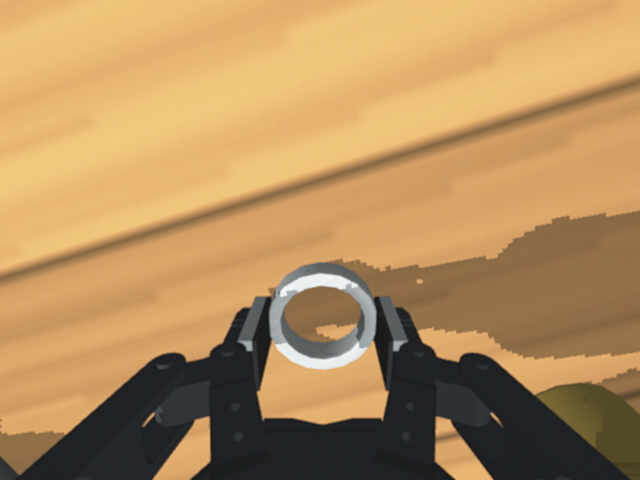

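Emit:
play_rows(turn=[[0.03,0,0.02],[0,0,0],[0,0,0],[0,0,0],[0,0,0],[0,0,0],[0,0,0],[0,0,0]], offset=[[0,-0.8,0],[-0.5,-0.75,-0.35],[-0.8,-0.4,-0.6],[-0.8,-0.4,-0.6],[-0.8,-0.4,-0.6],[-0.8,-0.1,-0.6],[0,0,0],[0,0,0]], claw=[44,44,44,44,44,44,44,44])

```text
time: 14.72
tool_pos: [563.5, 23.0, 165.9]
tool_rot: [-0.568, 0.568, 0.419, -0.423]
contact_force: [-0.2, 0.2, -0.9]
width: 46.9
```

```bash
python3 chk.py 567 14.8 160;python3 - <<'E'
from h import *
w=grab("wrist");save(w["frame"],"v_w.png")
o=get_obs();R=RT(o);print(o["tool_pos"])
z=o["tool_pos"][2]+18.3
for r in ring(w,(250,240,400,400),z,110): print(r, R.T@(np.r_[r[0],z]-o["tool_pos"]))
E
```

```text
[563.54404772  23.03195974 165.94824308] 14.725 [-0.2  0.2 -0.9] 46.9 qd 0.025
off units [-0.114  0.099 -0.095] | 0.18 turn units [-0.022 -0.    -0.044] az 73.1
[563.57165867  23.16066355 165.91714654]
(array([583. ,  51.2]), np.float64(4.5), np.float64(0.53), 'outer') [ 32.37058832 -18.48970085 -10.43220061]
(array([556.3,  23. ]), np.float64(60.8), np.float64(6.09), 'outer') [ -2.35747218 -18.27486614   6.94726026]
(array([564.6,  17.6]), np.float64(25.3), np.float64(3.48), 'hole') [ -5.11980794 -18.27823706  -2.56165607]
(array([568.7,  37.9]), np.float64(8.7), np.float64(1.7), 'hole') [ 15.49684423 -18.38271203  -0.60136575]
(array([550.9,  19.1]), np.float64(4.9), np.float64(0.11), 'hole') [ -7.6551961  -18.23948889  10.98494149]
```

View pics/v_w.png

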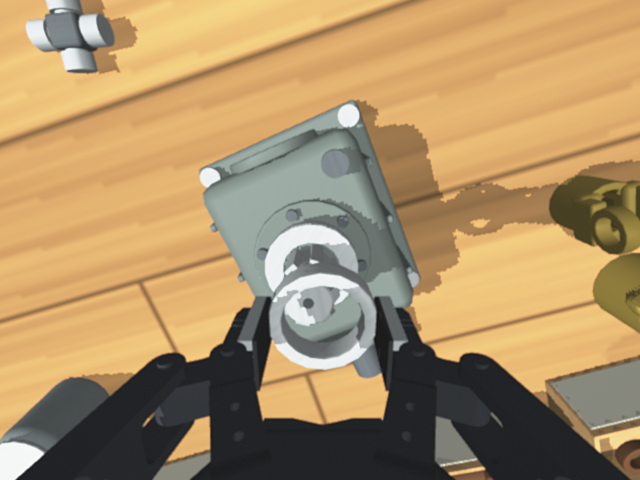

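Emit:
play_rows(turn=[[-0.02,0,-0.04],[0,0,0],[0,0,0]], offset=[[-0.125,0.08,-0.103],[0,0,0],[0,0,0]], claw=[44,44,44])

```text
time: 15.15
tool_pos: [565.6, 16.7, 159.0]
tool_rot: [0.568, -0.566, -0.422, 0.424]
contact_force: [-0.1, -1.1, -0.7]
width: 47.5
```

```bash
python3 chk.py 567.3 14.2 150;python3 - <<'E'
from h import *
w=grab("wrist");crop(w,"w_w.png",240,240,410,390,4);print(proj(w,[566.4,13.4,155]))
E
```

```text
[565.61574105  16.6867639  159.00274604] 15.15 [-0.1 -1.1 -0.7] 47.5 qd 0.006
off units [-0.032  0.15  -0.039] | 0.16 turn units [-0.031 -0.    -0.011] az 73.41
[[318.79023496 303.76676339]]
```

View pics/w_w.png

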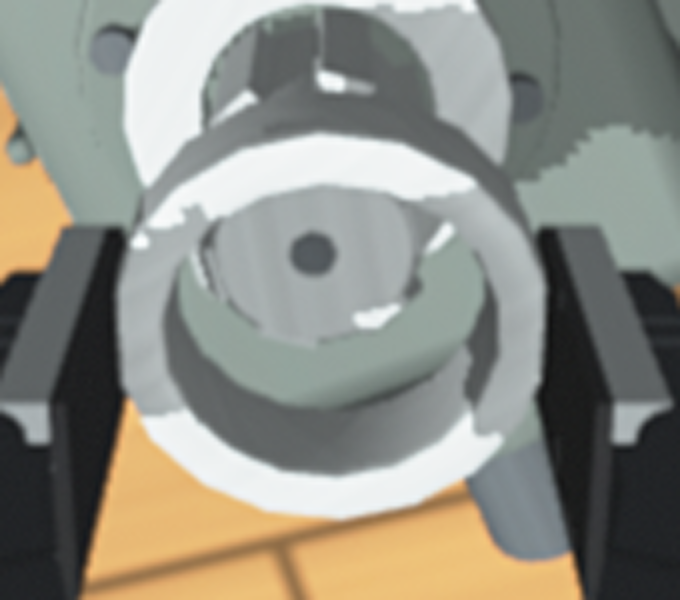

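Emit:
play_rows(turn=[[-0.03,0,-0.01],[0,0,0],[0,0,0],[0,0,0]], offset=[[-0.037,0,-0.039],[0,0.12,0],[0,0.13,0],[0,0,0]], claw=[44,44,44,44])

```text
time: 15.7
tool_pos: [566.9, 14.3, 142.6]
tool_rot: [0.567, -0.567, -0.423, 0.423]
contact_force: [0.3, 0.5, -0.7]
width: 47.1
```

```bash
python3 chk.py 567.3 14.2 150;python3 - <<'E'
from h import *
w=grab("wrist");crop(w,"x_w.png",240,240,410,390,4);print(proj(w,[566.4,13.4,155]))
E
```

```text
[566.89775304  14.27164314 142.5974568 ] 15.7 [ 0.3  0.5 -0.7] 47.1 qd 0.009
off units [ 0.001 -0.123 -0.007] | 0.12 turn units [-0.006 -0.    -0.001] az 73.46
[[322.56222198 317.39053878]]
```

View pics/x_w.png

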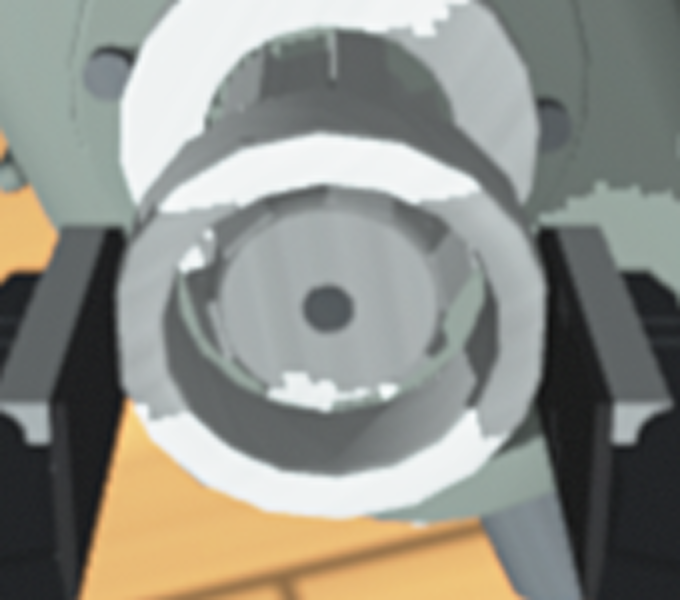

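Emit:
play_rows(turn=[[0,0,0],[0,0,0],[0,0,0]], offset=[[-0.003,0.15,-0.007],[0,0.18,0],[0,0,0]], claw=[44,44,44])

```text
time: 16.12
tool_pos: [567.1, 14.0, 121.7]
tool_rot: [0.567, -0.566, -0.423, 0.423]
contact_force: [1.1, 0.6, -1.2]
width: 47.6
```

```bash
python3 chk.py 567.3 14.2 106;python3 - <<'E'
from h import *
w=grab("wrist");crop(w,"y_w.png",240,240,410,390,4)
E
```

```text
[567.11579243  14.02460244 121.65949399] 16.125 [ 1.1  0.6 -1.2] 47.6 qd 0.011
off units [ 0.004  0.261 -0.002] | 0.26 turn units [-0.01  -0.    -0.001] az 73.45
```

View pics/y_w.png

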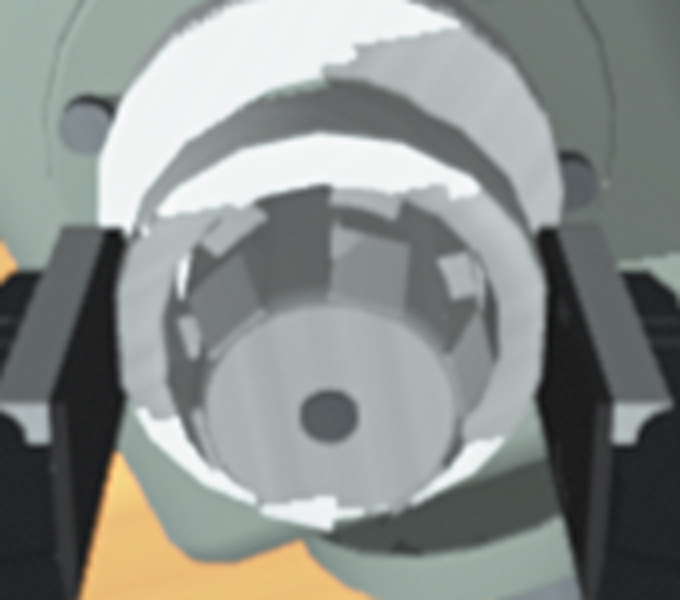

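Going down freely. I'll lower it to the slinger.

Emit:
play_rows(turn=[[0,0,0],[0,0,0],[0,0,0],[0,0,0]], offset=[[0.0,0.12,0],[0,0.08,0],[0,0.04,0],[0,0,0]], claw=[44,44,44,44])

```text
time: 16.68
tool_pos: [568.1, 14.0, 107.3]
tool_rot: [-0.567, 0.567, 0.423, -0.422]
contact_force: [0.4, 0.7, -0.8]
width: 47.0
```

```bash
python3 chk.py 567.3 14.2 106;python3 - <<'E'
from h import *
s=grab("scene");crop(s,"z_s.png",270,190,390,290,6)
E
```

```text
[568.11609319  13.9604103  107.28340796] 16.675 [ 0.4  0.7 -0.8] 47.0 qd 0.003
off units [-0.     0.021  0.014] | 0.03 turn units [ 0.011 -0.     0.004] az 73.45
```

View pics/z_s.png

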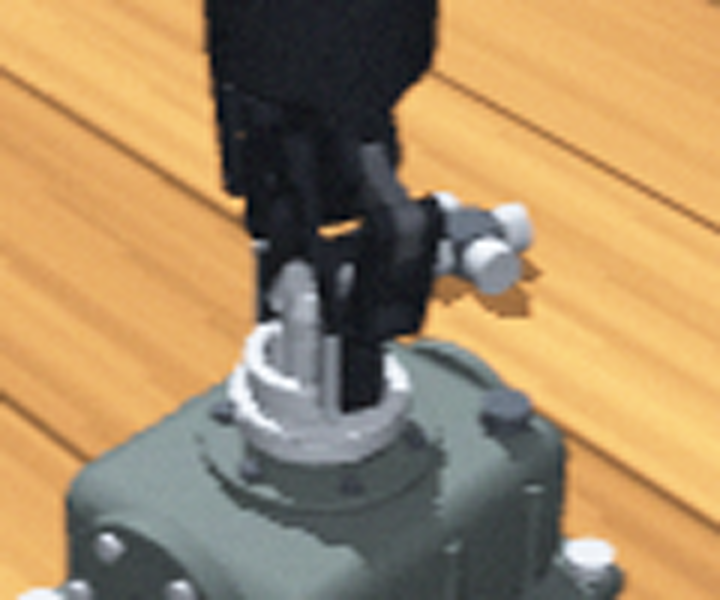

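Emit:
play_rows(turn=[[0,0,0],[0,0,0],[0,0,0],[0,0,0]], offset=[[0,0.025,0.012],[0,0,0],[0,0,0],[0,0,0]], claw=[44,44,62,64])

```text
time: 17.23
tool_pos: [568.7, 14.0, 107.0]
tool_rot: [-0.566, 0.568, 0.424, -0.422]
contact_force: [-0.3, -1.0, 0.2]
width: 64.0
```

Emit:
play_rows(turn=[[0,0,0],[0,0,0],[0,0,0]], offset=[[0,-0.4,0],[0,-0.8,0],[0,-0.4,0]], claw=[66,80,80])

```text
time: 17.6
tool_pos: [566.5, 14.2, 203.0]
tool_rot: [0.567, -0.566, -0.422, 0.423]
contact_force: [0.9, 0.4, 0.5]
width: 79.5
```

```bash
python3 chk.py 567.3 14.2 106;python3 - <<'E'
from h import *
w=grab("wrist");s=grab("scene");crop(s,"aa_s.png",270,190,390,290,6);crop(w,"aa_w.png",200,170,440,350,3)
print(ring(w,(200,170,440,400),124,150)); 
print(proj(w,[566.4,13.4,155]))
E
```

```text
[566.5007873   14.15784848 202.95457822] 17.6 [0.9 0.4 0.5] 79.5 qd 0.373
off units [ 0.005  1.616 -0.015] | 1.62 turn units [-0.013 -0.    -0.001] az 73.44
[(array([590.6,  72.7]), np.float64(7.0), np.float64(1.07), 'outer'), (array([562. ,  13.7]), np.float64(58.9), np.float64(1.24), 'outer'), (array([565.1,  19. ]), np.float64(29.1), np.float64(4.92), 'hole'), (array([556.9,  19.4]), np.float64(31.5), np.float64(1.92), 'hole')]
[[322.94668251 267.26840197]]
```

View pics/aa_s.png

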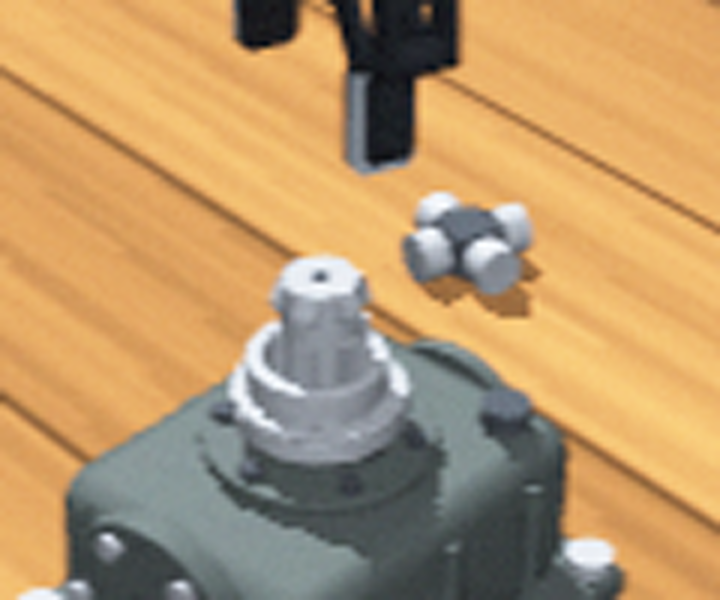

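View pics/aa_w.png

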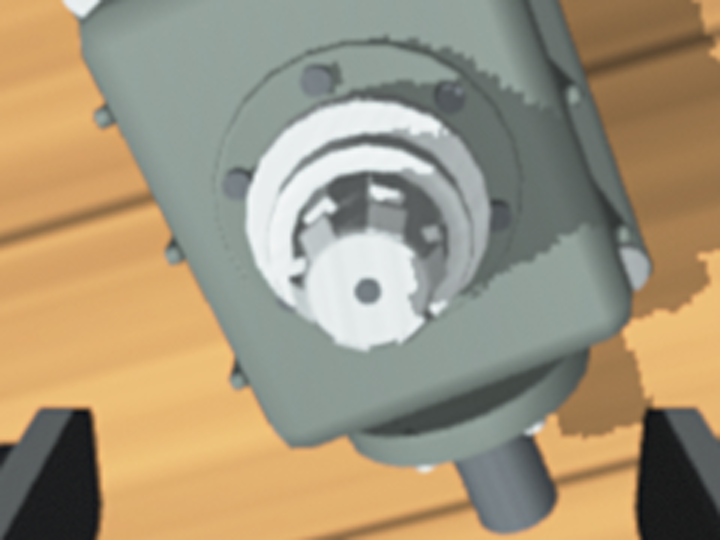

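Emit:
play_rows(turn=[[0,0,0],[0,0,0],[0,0,0],[0,0,0],[0,0,0],[0,0,0]], offset=[[0.95,0,0.15],[0.95,0,0.15],[0.95,0,0.15],[0.95,0,0.15],[0,0,0],[0,0,0]], claw=[85,85,85,85,85,85])

```text
time: 18.45
tool_pos: [596.8, 246.8, 195.1]
tool_rot: [0.568, -0.567, -0.42, 0.424]
contact_force: [0.2, 0.4, 0.0]
width: 85.0
```

```bash
python3 chk.py 617 254 150;python3 - <<'E'
from h import *
import pickle
w=grab("wrist");o=get_obs();save(w["frame"],"ab_w.png");pickle.dump((w,o),open("ab.pkl","wb"))
for th,z in (("yoke_c",46),("yoke_grip",74),("yoke_mouth",0)):
    for m in finder.mark_of(w,th)[:3]: print(th,np.round(m["score"],2),np.round(m["location"],1),np.round(onz(w,m["location"],z),1))
E
```

```text
[596.79014324 246.82014355 195.1194755 ] 18.45 [0.2 0.4 0. ] 85.0 qd 0.019
off units [ 0.215  0.75  -0.291] | 0.83 turn units [-0.039 -0.    -0.047] az 73.24
yoke_c 0.86 [336.3 239.7] [613.9 253.2  46. ]
yoke_c 0.65 [487.1 166. ] [586.9 396.3  46. ]
yoke_c 0.56 [410.3 326.4] [724.2 299.5  46. ]
yoke_grip 0.94 [422.8 355.6] [739.4 301.4  74. ]
yoke_grip 0.88 [509.6 174.1] [591.8 400.6  74. ]
yoke_grip 0.55 [341.7 249.6] [614.7 256.7  74. ]
yoke_mouth 0.89 [394.5 300.4] [717.6 293.8   0. ]
yoke_mouth 0.66 [338.1 226.7] [615.5 256.3   0. ]
```

View pics/ab_w.png

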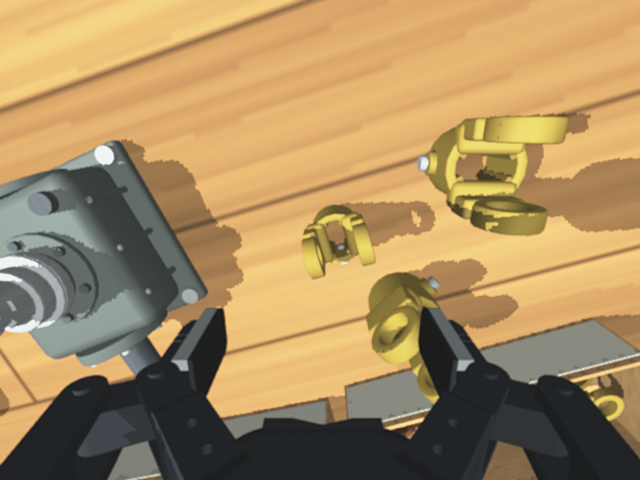

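```bash
python3 - <<'E'
from h import *
import pickle
w,o=pickle.load(open("ab.pkl","rb"))
crop(w,"ab_c.png",280,190,400,290,6)
E
```

```text
(no output)
```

View pics/ab_c.png

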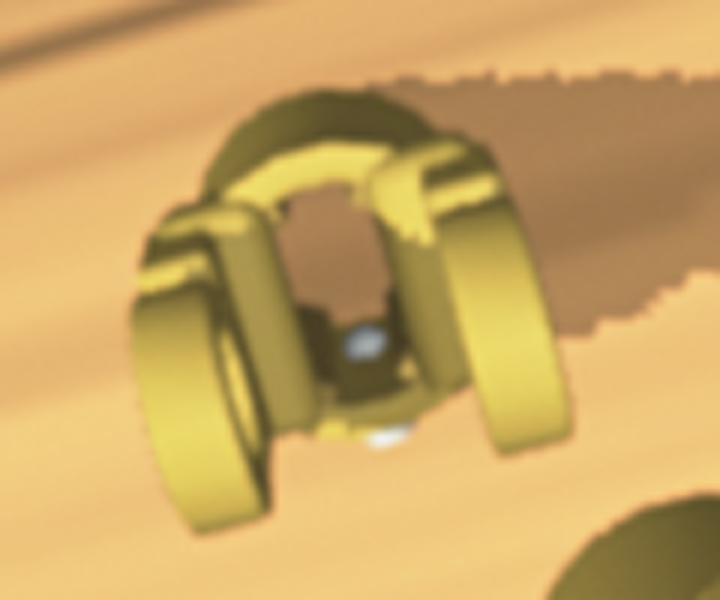

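```bash
python3 - <<'E'
from h import *
import pickle
w,o=pickle.load(open("ab.pkl","rb"))
P=lambda u,v,z: onz(w,(280+u/6,190+v/6),z)
a=P(388,433,16);b=P(365,343,16);d=a-b;print("pin",a,b,np.hypot(*d[:2]),np.degrees(np.arctan2(d[1],d[0])))
for z in (74,80):
  l=P(195,530,z);r=P(572,435,z);d=r-l;print(z,l,r,np.hypot(*d[:2]),np.degrees(np.arctan2(d[1],d[0])),(l+r)/2)
  l=P(268,512,z);r=P(500,453,z);d=r-l;print("in",np.hypot(*d[:2]),np.degrees(np.arctan2(d[1],d[0])),(l+r)/2)
E
```

```text
pin [649.84793339 252.98401343  16.        ] [632.73539117 253.66396221  16.        ] 17.126045414923347 -2.2753902750006807
74 [633.09972512 225.03677988  74.        ] [634.345694   281.24544514  74.        ] 56.22247316801178 88.73014118704572 [633.72270956 253.14111251  74.        ]
in 34.61709803758458 88.86585257146353 [633.74690833 253.35936641  74.        ]
80 [630.53864408 226.04192819  80.        ] [631.75708397 281.00869436  80.        ] 54.98026899392788 88.73014118704573 [631.14786403 253.52531127  80.        ]
in 33.852252571814034 88.86585257146326 [631.17152814 253.73874298  80.        ]
```

```bash
python3 chk.py 615.7 254.9 105 88.8
```

```text
[597.51688293 245.76531998 196.48219287] 18.65 [-0.5 -0.9 -0.2] 84.6 qd 0.007
off units [ 0.239  1.523 -0.25 ] | 1.56 turn units [-0.031 -2.618 -0.03 ] az 73.09
```

Emit:
play_rows(turn=[[-0.03,-0.9,-0.03],[0,-0.9,0],[0,-0.8,0],[0,0,0]], offset=[[0.2,0.3,-0.25],[0.0,0.5,0],[0,0.4,0],[0,0,0]], claw=[85,85,85,85])

```text
time: 19.15
tool_pos: [618.1, 247.8, 125.1]
tool_rot: [-0.505, 0.507, 0.496, -0.493]
contact_force: [-0.1, 0.1, 0.5]
width: 85.1
```

```bash
python3 chk.py 615.7 254.9 44 88.8;python3 - <<'E'
from h import *
import pickle
w=grab("wrist");o=get_obs();save(w["frame"],"ac_w.png");pickle.dump((w,o),open("ac.pkl","wb"));crop(w,"ac_c.png",260,190,400,310,5)
E
```

```text
[618.14857522 247.84396867 125.14970259] 19.15 [-0.1  0.1  0.5] 85.1 qd 0.029
off units [0.116 1.352 0.049] | 1.36 turn units [ 0.043 -0.014  0.004] az 88.72
```

View pics/ac_w.png

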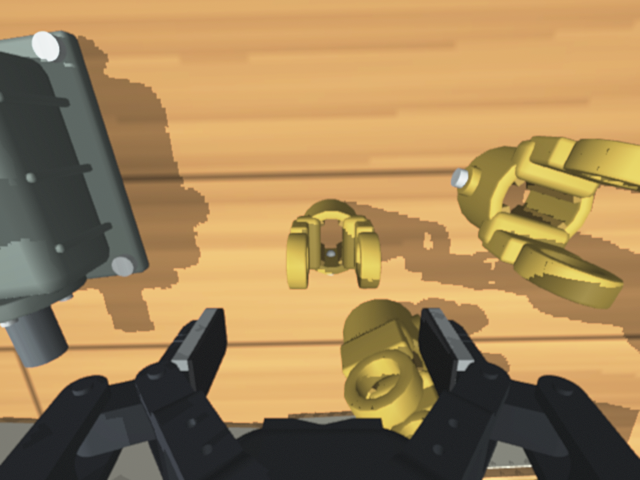

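Emit:
play_rows(turn=[[0.04,0,0],[0,0,0],[0,0,0]], offset=[[0.116,0.3,0.049],[0,0.1,0],[0,0,0]], claw=[85,85,85])

```text
time: 19.58
tool_pos: [618.6, 255.7, 104.7]
tool_rot: [-0.505, 0.508, 0.496, -0.491]
contact_force: [0.4, -1.1, -0.2]
width: 85.0
```

```bash
python3 chk.py 615.7 254.9 44 88.8;python3 - <<'E'
from h import *
import pickle
w=grab("wrist");s=grab("scene");o=get_obs();save(w["frame"],"ad_w.png");pickle.dump((w,o),open("ad.pkl","wb"));crop(s,"ad_s.png",330,280,450,380,6)
E
```

```text
[618.59304226 255.6735458  104.71258944] 19.575 [ 0.4 -1.1 -0.2] 85.0 qd 0.006
off units [-0.017  1.011  0.056] | 1.01 turn units [ 0.075 -0.045  0.028] az 88.53
```

View pics/ad_w.png

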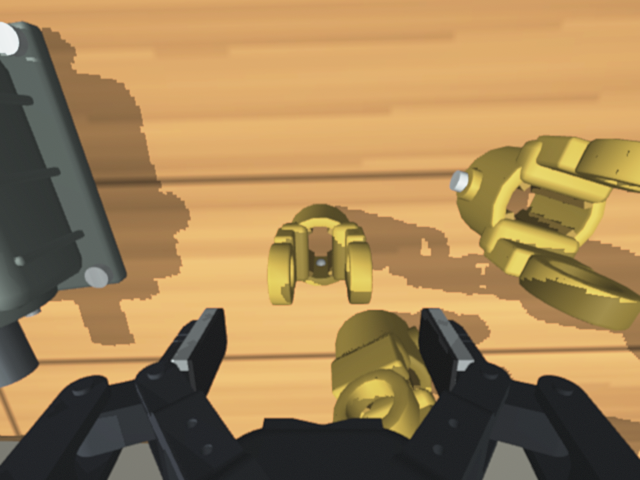

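View pics/ad_s.png

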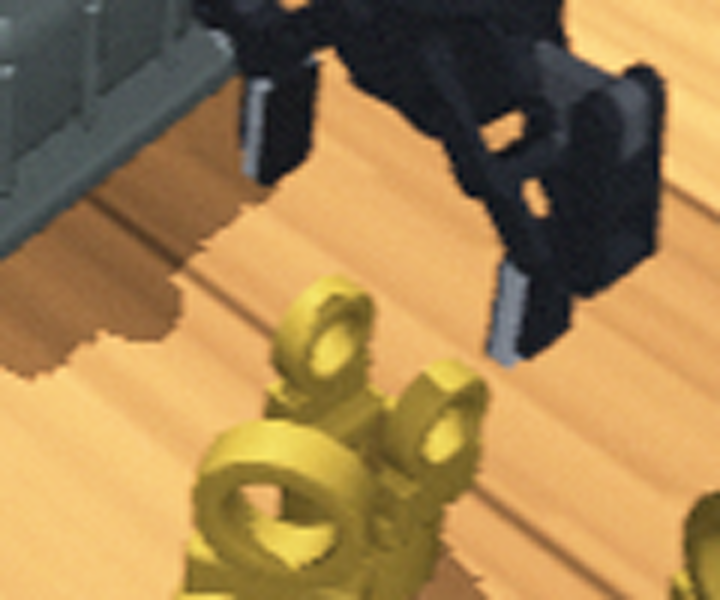

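Emit:
play_rows(turn=[[0.07,-0.04,0.03],[0,0,0],[0,0,0],[0,0,0]], offset=[[-0.017,0.45,0.056],[0,0.38,0],[0,0.03,0],[0,0,0]], claw=[85,85,80,74])

```text
time: 20.18
tool_pos: [614.6, 254.7, 49.5]
tool_rot: [-0.505, 0.505, 0.494, -0.495]
contact_force: [1.2, 0.7, -0.4]
width: 74.1
```

```bash
python3 chk.py 615.7 254.9 44 88.8;python3 - <<'E'
from h import *
import pickle
w=grab("wrist");s=grab("scene");o=get_obs();save(w["frame"],"ae_w.png");pickle.dump((w,o),open("ad.pkl","wb"));crop(s,"ae_s.png",330,280,450,380,6)
E
```

```text
[614.63377537 254.6791807   49.52777125] 20.175 [ 1.2  0.7 -0.4] 74.1 qd 0.013
off units [ 0.004  0.092 -0.018] | 0.09 turn units [-0.007  0.002 -0.008] az 88.81
```

View pics/ae_w.png

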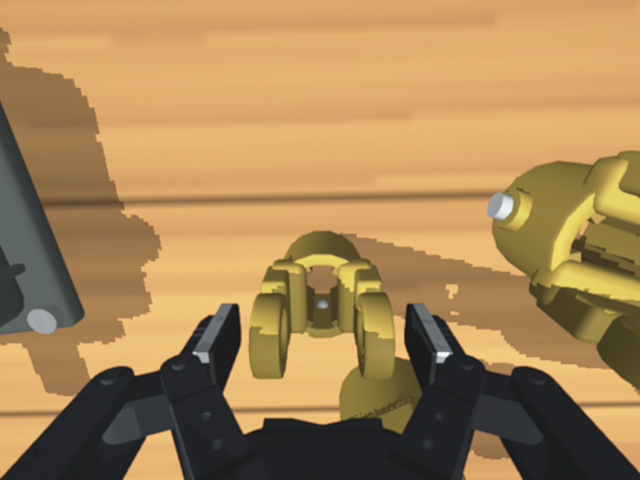

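View pics/ae_s.png

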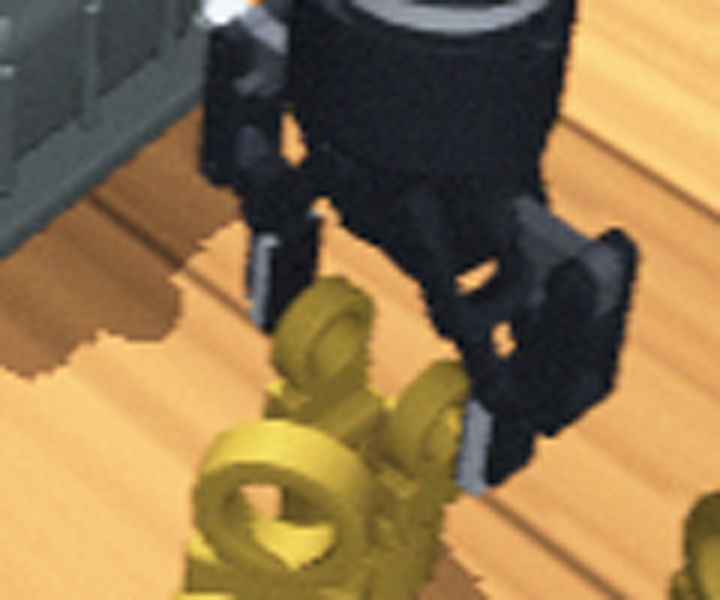

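Emit:
play_rows(turn=[[0,0,0],[0,0,0],[0,0,0],[0,0,0],[0,0,0]], offset=[[0,0.1,-0.015],[0,0,0],[0,0,0],[0,0,0],[0,0,0]], claw=[68,60,50,50,50], grip_force=100)

```text
time: 20.9
tool_pos: [617.5, 255.0, 46.1]
tool_rot: [-0.504, 0.506, 0.496, -0.494]
contact_force: [0.4, -0.6, -1.7]
width: 54.7
```

```bash
python3 chk.py 615.7 254.9 44 88.8
```

```text
[617.53662678 254.97037956  46.05810776] 20.9 [ 0.4 -0.6 -1.7] 54.7 qd 0.002
off units [-0.002  0.034  0.031] | 0.05 turn units [ 0.036 -0.001  0.006] az 88.79
```

Emit:
play_rows(turn=[[0.03,0,0],[0,0,0],[0,0,0],[0,0,0],[0,0,0],[0,0,0],[0,0,0],[0,0,0],[0,0,0],[0,0,0]], offset=[[0,-0.5,0],[0,-0.9,0],[0,-0.9,0],[-0.5,-0.6,0.1],[-0.8,-0.1,0.15],[-0.8,0,0.15],[-0.8,0,0.15],[-0.8,0,0.15],[0,0,0],[0,0,0]], claw=[50,50,50,50,50,50,50,50,50,50])

```text
time: 22.15
tool_pos: [550.3, 27.3, 201.9]
tool_rot: [0.516, -0.493, -0.481, 0.51]
contact_force: [0.7, 3.3, -1.6]
width: 54.6
```

```bash
python3 chk.py 568.1 14.8 210 88.8;python3 - <<'E'
from h import *
import pickle
w=grab("wrist");s=grab("scene");o=get_obs();save(w["frame"],"af_w.png");pickle.dump((w,o),open("af.pkl","wb"));crop(s,"af_s.png",250,140,400,260,5)
E
```

```text
[550.25380902  27.30357165 201.91674886] 22.15 [ 0.7  3.3 -1.6] 54.6 qd 0.018
off units [-0.204 -0.149 -0.294] | 0.39 turn units [-0.496  0.025 -0.062] az 88.96
```

View pics/af_w.png

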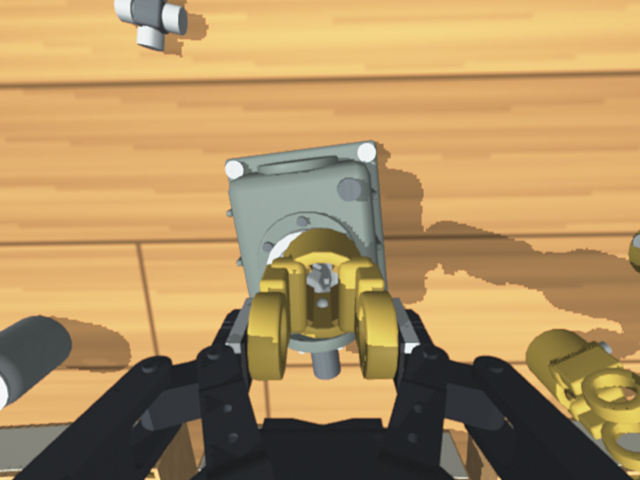

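View pics/af_s.png

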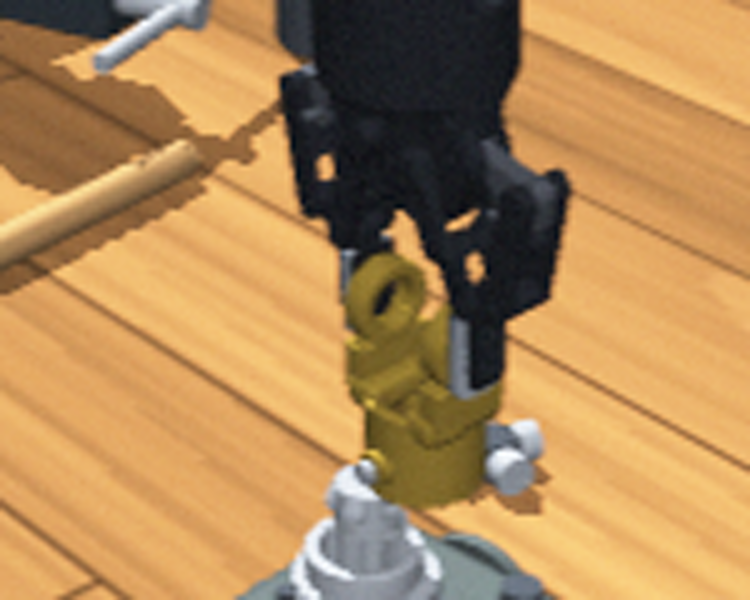

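Emit:
play_rows(turn=[[0,0,0],[-0.48,0,-0.06],[0,0,0]], offset=[[0,-0.4,0],[0,-0.05,0],[0,0,0]], claw=[50,50,50])

```text
time: 22.62
tool_pos: [550.4, 30.5, 226.9]
tool_rot: [0.504, -0.502, -0.495, 0.5]
contact_force: [-0.1, -0.3, -9.5]
width: 54.9
```

```bash
python3 chk.py 568.1 14.8 220 88.8
```

```text
[550.42836757  30.48983687 226.89523561] 22.625 [-0.1 -0.3 -9.5] 54.9 qd 0.036
off units [-0.258  0.114 -0.298] | 0.41 turn units [-0.065  0.093 -0.026] az 89.36
```

Emit:
play_rows(turn=[[-0.06,0.05,-0.03],[0,0,0],[0,0,0],[0,0,0]], offset=[[-0.258,0,-0.298],[0,0,0],[0,0,0],[0,0,0]], claw=[50,50,50,50])

```text
time: 23.12
tool_pos: [569.0, 15.0, 224.4]
tool_rot: [0.505, -0.502, -0.495, 0.498]
contact_force: [0.3, -1.0, -8.5]
width: 55.0
```

```bash
python3 chk.py 568.1 14.8 220 88.8;python3 - <<'E'
from h import *
import pickle
w=grab("wrist");s=grab("scene");t=grab("top");o=get_obs();crop(w,"ag_w.png",220,210,420,390,4);pickle.dump((w,s,t,o),open("ag.pkl","wb"));crop(s,"ag_s.png",250,140,400,260,5)
E
```

```text
[568.97043767  15.03965513 224.4037089 ] 23.125 [ 0.3 -1.  -8.5] 55.0 qd 0.01
off units [-0.004  0.073  0.014] | 0.07 turn units [-0.047  0.065 -0.002] az 89.19
```

View pics/ag_w.png

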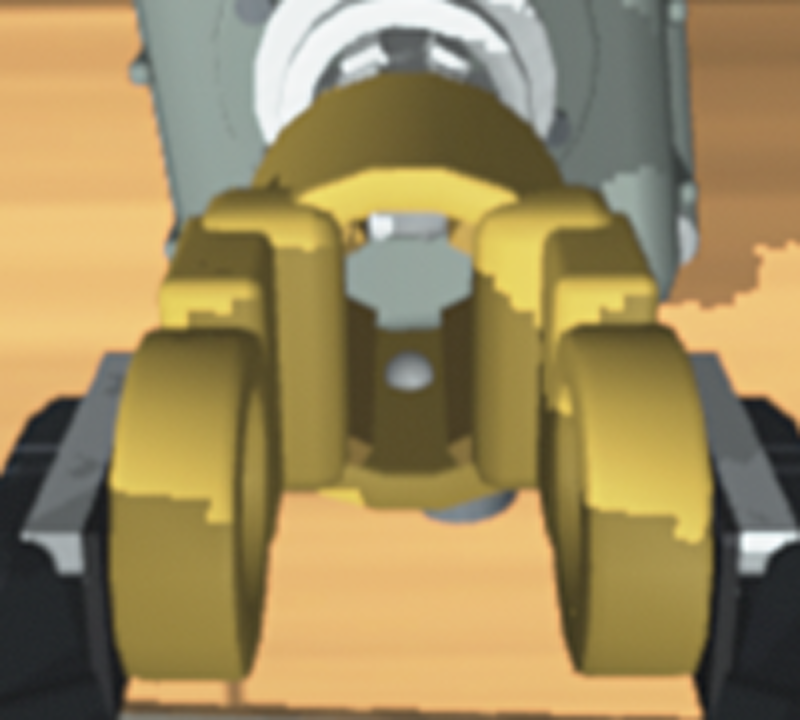

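View pics/ag_s.png

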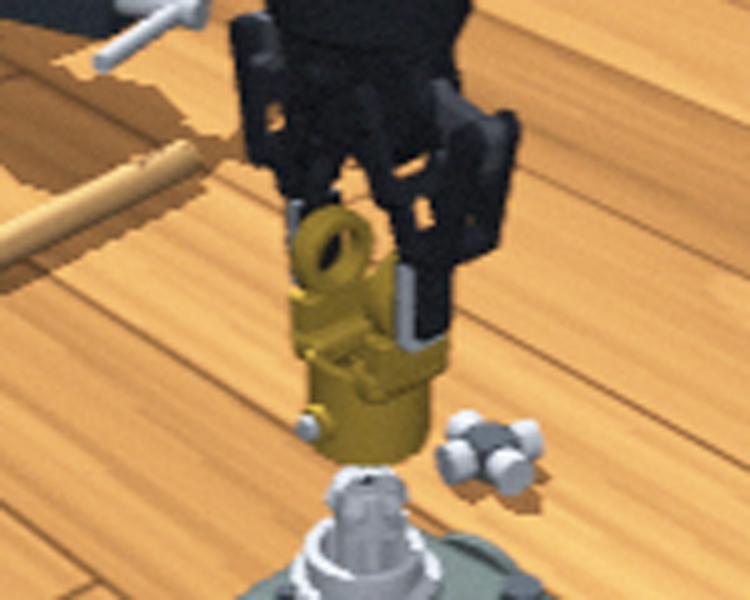

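```bash
python3 - <<'E'
from h import *
import pickle
w,o=pickle.load(open("ad.pkl","rb"))
crop(w,"ae_c.png",220,210,420,390,4)
w,s,t,o=pickle.load(open("ag.pkl","rb"))
R=RT(o);print(R.round(3))
T=o["tool_pos"]
X=onz(w,(322.5,302.5),T[2]-46+16);print("pin now",X,R.T@(X-T))
print(proj(w,[566.3,13.4,155]))
crop(w,"ag_c.png",270,200,380,260,7)
crop(t,"ag_t.png",250,180,320,240,8)
E
```

```text
[[ 0.014 -0.005 -1.   ]
 [ 1.    -0.     0.014]
 [-0.    -1.     0.005]]
pin now [583.70760522  14.18854555 194.58071172] [ -0.78926238  29.92911291 -15.09856547]
[[321.02731207 252.16920384]]
```

View pics/ae_c.png

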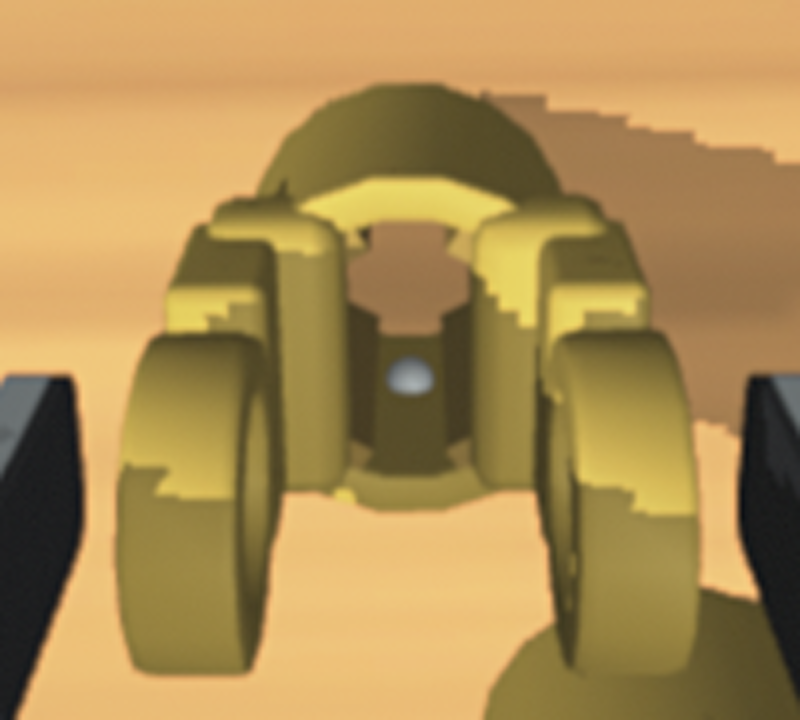

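View pics/ag_t.png

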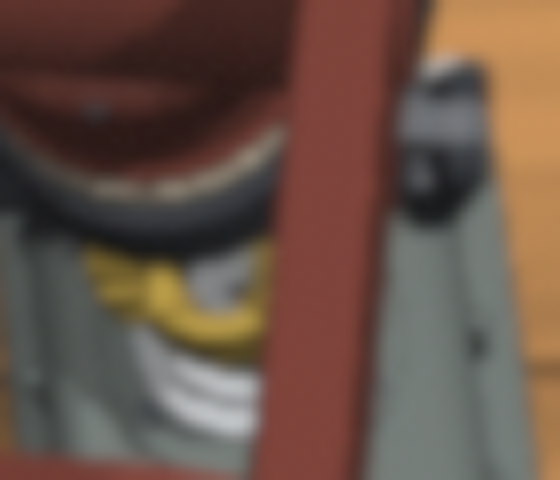

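```bash
python3 - <<'E'
from h import *
import pickle
from scipy.optimize import brentq
def solve(w,o,low,name,obs):
    R=RT(o);T=o["tool_pos"]
    print(name,T)
    for lab,crow,h,r in obs:
        row=210+crow/4
        f=lambda zc: proj(w,T+R@np.array([-1.2,(T[2]-low)-h,zc+r]))[0][1]-row
        print(lab,round(brentq(f,-15,15),2))
w,o=pickle.load(open("ad.pkl","rb"))
obs=lambda a:[("hub bottom far",a[0],0,25),("hub top far outer",a[1],42,25),("near top outer",a[2],42,-25),("notch near low",a[3],0,-18.3),("pin tip r15.5",a[4],16,-15.5)]
solve(w,o,0,"ae",obs([85,178,510,333,376]))
w,s,t,o=pickle.load(open("ag.pkl","rb"))
solve(w,o,o["tool_pos"][2]-46,"ag",obs([75,168,508,325,370]))
E
```

```text
ae [614.87516263 254.78992084  50.11539687]
hub bottom far -1.35
hub top far outer -0.71
near top outer 1.25
notch near low -0.4
pin tip r15.5 -2.25
ag [568.76304763  15.18935141 224.58071172]
hub bottom far 0.89
hub top far outer 1.56
near top outer 3.65
notch near low 2.47
pin tip r15.5 0.36
```

Emit:
play_rows(turn=[[-0.04,0.85,0],[0,0.85,0],[0,0.85,0],[0,0.85,0],[0,0.85,0],[0,0.85,0],[0,0,0],[0,0,0]], offset=[[0,0.03,0],[0,0.03,0],[0,0.03,0],[0,0,0],[0,0,0],[0,0,0],[0,0,0],[0,0,0]], claw=[50,50,50,50,50,50,50,50])

```text
time: 24.28
tool_pos: [567.9, 15.9, 219.7]
tool_rot: [-0.619, 0.619, 0.342, -0.342]
contact_force: [0.7, -0.3, -8.6]
width: 54.7
```

```bash
python3 chk.py 568.5 13.6 202 58.6
```

```text
[567.9168906   15.92645012 219.72980556] 24.275 [ 0.7 -0.3 -8.6] 54.7 qd 0.004
off units [-0.028  0.296 -0.029] | 0.3 turn units [ 0.001 -0.135 -0.003] az 57.79
```

Emit:
play_rows(turn=[[0,-0.13,0],[0,0,0],[0,0,0]], offset=[[-0.028,0.2,-0.029],[0,0.06,0],[0,0,0]], claw=[50,50,50])

```text
time: 24.65
tool_pos: [568.2, 13.3, 202.5]
tool_rot: [0.616, -0.616, -0.346, 0.347]
contact_force: [-0.1, -0.3, -9.0]
width: 54.8
```

```bash
python3 chk.py 568.5 13.6 198 58.6;python3 - <<'E'
from h import *
import pickle
w=grab("wrist");s=grab("scene");o=get_obs();crop(w,"ah_w.png",220,210,420,390,4);crop(s,"ah_s.png",270,160,390,260,6)
E
```

```text
[568.17344347  13.34603012 202.48554442] 24.65 [-0.1 -0.3 -9. ] 54.8 qd 0.006
off units [ 0.007  0.075 -0.002] | 0.08 turn units [-0.006  0.017 -0.008] az 58.7
```

View pics/ah_w.png

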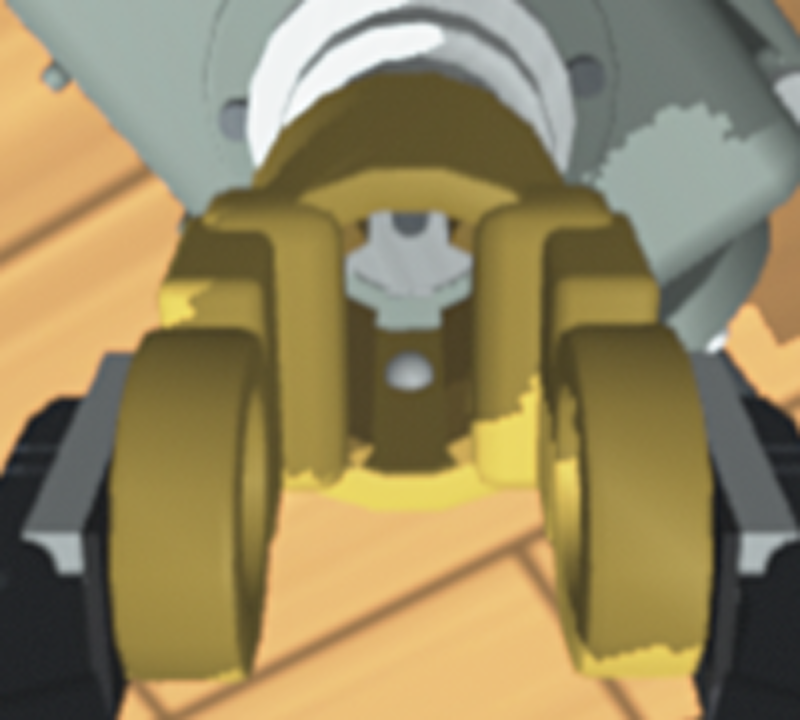

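View pics/ah_s.png

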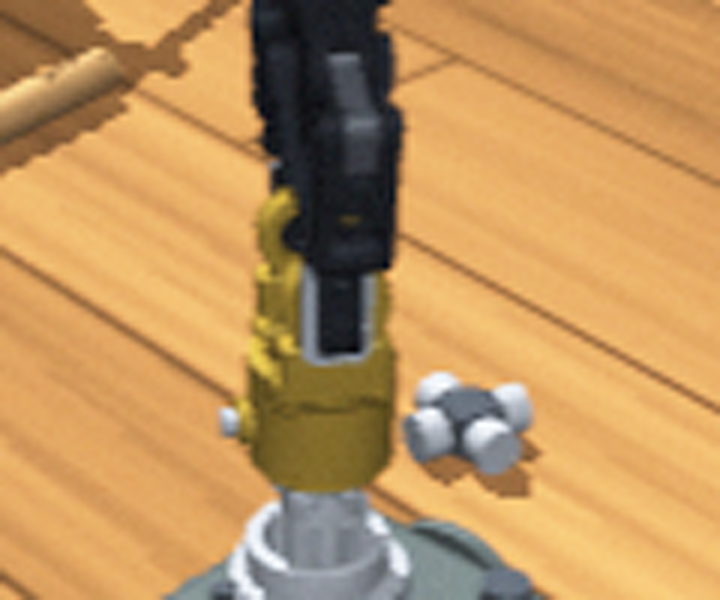

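Emit:
play_rows(turn=[[0,0,0],[0,0,0]], offset=[[0.006,0.06,0],[0,0,0]], claw=[50,50])

```text
time: 25.0
tool_pos: [568.7, 13.7, 199.4]
tool_rot: [-0.616, 0.616, 0.347, -0.347]
contact_force: [-0.1, -0.1, -8.6]
width: 55.1
```

Emit:
play_rows(turn=[[0,0,0],[0,0,0]], offset=[[0,0.04,0],[0,0,0]], claw=[50,50])

```text
time: 25.25
tool_pos: [568.8, 13.7, 197.0]
tool_rot: [-0.616, 0.617, 0.347, -0.347]
contact_force: [0.5, -0.6, -9.0]
width: 54.9
```

Emit:
play_rows(turn=[[0,0,0],[0,0,0]], offset=[[0,0.05,0],[0,0,0]], claw=[50,50])

```text
time: 25.5
tool_pos: [568.8, 13.8, 193.9]
tool_rot: [-0.616, 0.616, 0.347, -0.347]
contact_force: [-0.7, -0.6, -9.5]
width: 55.0
```

Emit:
play_rows(turn=[[0,0,0],[0,0,0]], offset=[[0,0.04,0],[0,0,0]], claw=[50,50])

```text
time: 25.75
tool_pos: [568.8, 13.7, 191.3]
tool_rot: [-0.616, 0.617, 0.347, -0.347]
contact_force: [0.6, -0.2, -9.4]
width: 54.8
```

```bash
python3 chk.py 568.5 13.6 198 58.6;python3 - <<'E'
from h import *
import pickle
w=grab("wrist");s=grab("scene");o=get_obs();crop(w,"ai_w.png",220,210,420,390,4);crop(s,"ai_s.png",270,160,390,260,6)
E
```

```text
[568.80255871  13.73950414 191.32922215] 25.75 [ 0.6 -0.2 -9.4] 54.8 qd 0.006
off units [-0.005 -0.111  0.003] | 0.11 turn units [ 0.005  0.019 -0.003] az 58.71
```

View pics/ai_w.png

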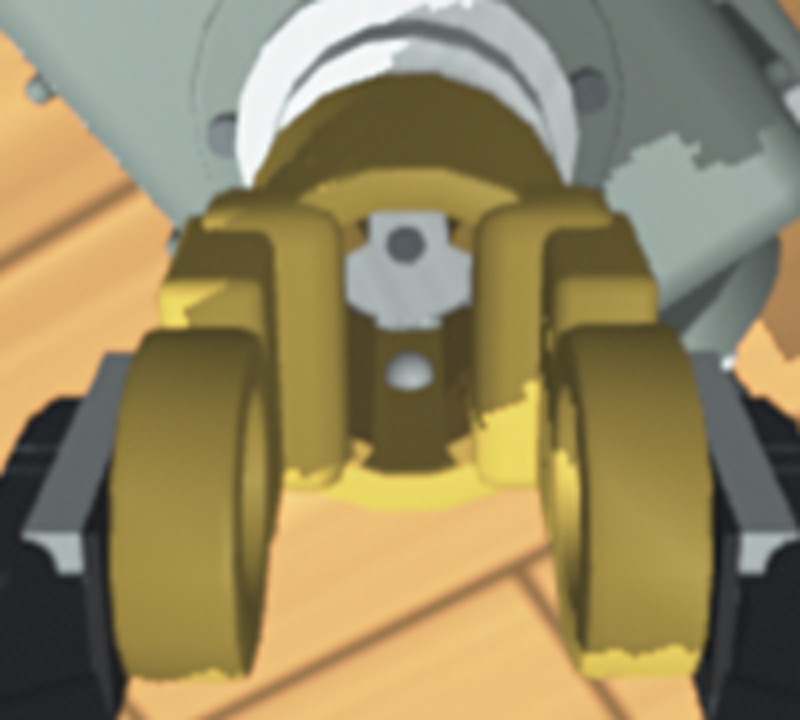

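View pics/ai_s.png

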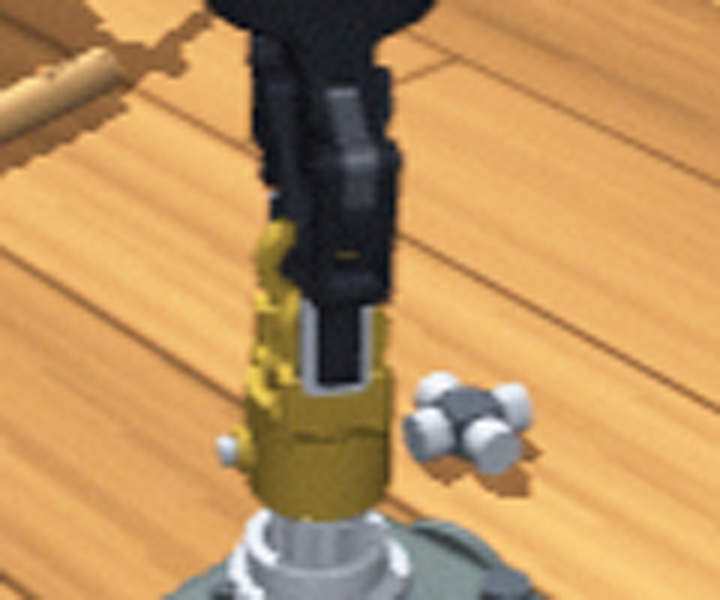

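Emit:
play_rows(turn=[[0,0,0],[0,0,0]], offset=[[-0.006,0.05,0],[0,0,0]], claw=[50,50])

```text
time: 26.1
tool_pos: [568.9, 13.4, 188.6]
tool_rot: [-0.616, 0.617, 0.347, -0.346]
contact_force: [-0.3, 0.8, -8.1]
width: 54.9
```

Emit:
play_rows(turn=[[0,0,0],[0,0,0]], offset=[[0,0.05,0],[0,0,0]], claw=[50,50])

```text
time: 26.35
tool_pos: [568.8, 13.4, 185.3]
tool_rot: [-0.616, 0.617, 0.347, -0.347]
contact_force: [-0.4, 0.6, -8.9]
width: 54.7
```

Emit:
play_rows(turn=[[0,0,0],[0,0,0]], offset=[[0,0.03,0],[0,0,0]], claw=[50,50])

```text
time: 26.6
tool_pos: [568.9, 13.4, 183.4]
tool_rot: [-0.616, 0.617, 0.347, -0.346]
contact_force: [0.4, 0.0, -8.5]
width: 55.2
```

Emit:
play_rows(turn=[[0,0,0],[0,0,0]], offset=[[0,0.03,0],[0,0,0]], claw=[50,50])

```text
time: 26.85
tool_pos: [569.1, 13.3, 181.6]
tool_rot: [-0.616, 0.617, 0.347, -0.346]
contact_force: [0.0, -0.1, -8.9]
width: 54.9
```

```bash
python3 - <<'E'
from h import *
w=grab("wrist");s=grab("scene");o=get_obs();crop(w,"aj_w.png",220,210,420,390,4);crop(s,"aj_s.png",270,160,390,260,6);print(o["tool_pos"],o["contact_force"])
for h in (0,42): print(h,proj(s,[566.3,13.4,o["tool_pos"][2]-46+h]))
E
```

```text
[569.08078625  13.36439125 181.81591367] [ 0.39326763 -0.31378192 -8.65666473]
0 [[323.11872883 243.33981674]]
42 [[323.28150642 226.22254281]]
```

View pics/aj_w.png

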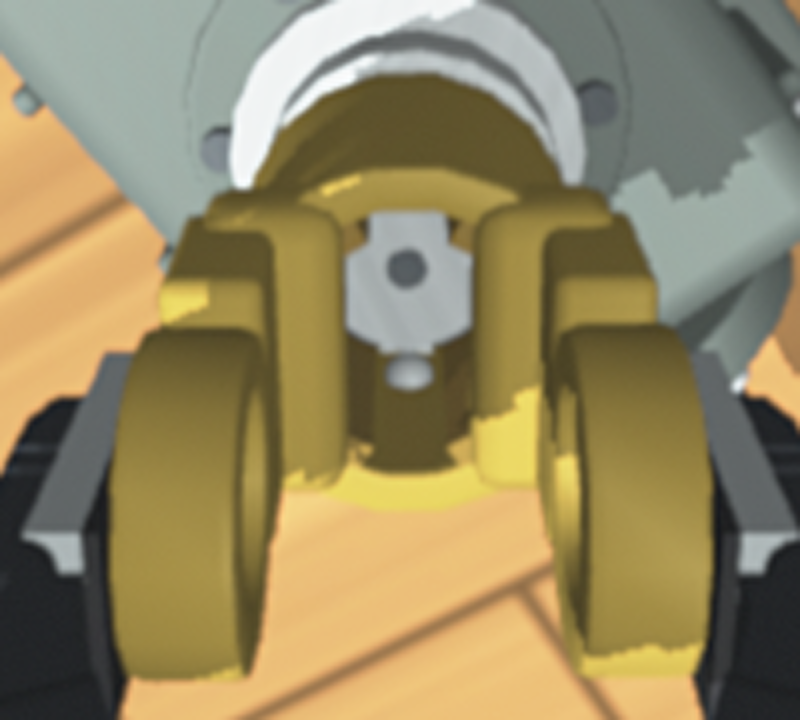

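View pics/aj_s.png

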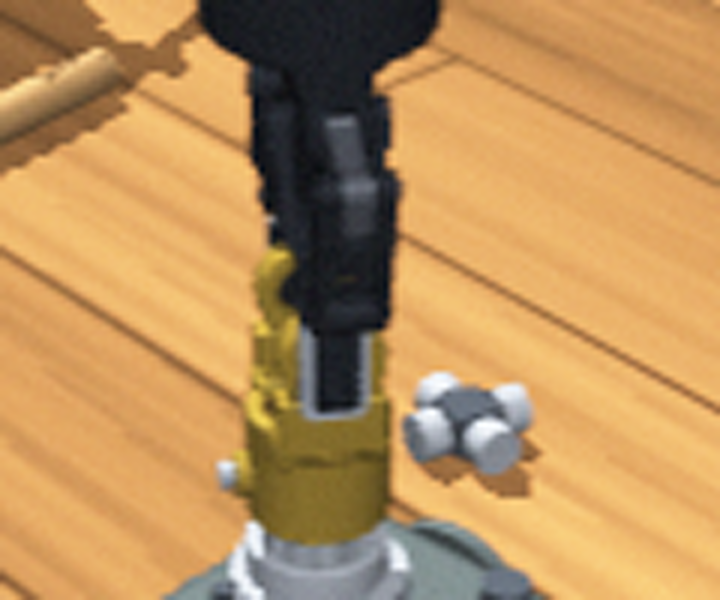

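Emit:
play_rows(turn=[[0,0,0],[0,0,0]], offset=[[0,0.03,0],[0,0,0]], claw=[50,50])

```text
time: 27.2
tool_pos: [569.2, 13.3, 180.5]
tool_rot: [-0.616, 0.617, 0.347, -0.346]
contact_force: [-0.1, -0.2, -9.2]
width: 54.8
```

Emit:
play_rows(turn=[[0,0,0],[0,0,0]], offset=[[0,0.03,0],[0,0,0]], claw=[50,50])

```text
time: 27.45
tool_pos: [569.3, 13.2, 180.0]
tool_rot: [-0.616, 0.617, 0.347, -0.346]
contact_force: [-0.2, 0.3, -7.5]
width: 54.7
```

Emit:
play_rows(turn=[[0,0,0],[0,0,0]], offset=[[-0.004,0.05,0.005],[0,0,0]], claw=[50,50])

```text
time: 27.7
tool_pos: [569.2, 13.2, 178.0]
tool_rot: [-0.616, 0.617, 0.347, -0.346]
contact_force: [-1.4, 1.5, -9.1]
width: 55.1
```

Emit:
play_rows(turn=[[0,0,0]], offset=[[0,0.05,0.005]], claw=[50])

```text
time: 27.82
tool_pos: [569.1, 13.3, 175.2]
tool_rot: [-0.615, 0.617, 0.347, -0.346]
contact_force: [-2.1, -0.7, -6.5]
width: 54.8
```

Emit:
play_rows(turn=[[0,0,0]], offset=[[0,0.04,0.0]], claw=[50])

```text
time: 27.95
tool_pos: [568.9, 13.4, 171.4]
tool_rot: [-0.616, 0.617, 0.347, -0.346]
contact_force: [-0.4, -0.0, -8.5]
width: 54.6
```

```bash
python3 chk.py 568.5 13.6 170 58.6; python3 - <<'E'
from h import *
w=grab("wrist");s=grab("scene");o=get_obs();crop(w,"ak_w.png",220,210,420,390,4);crop(s,"ak_s.png",270,160,390,260,6);print(o["tool_pos"],o["contact_force"])
E
```

```text
[568.9138494   13.35028785 171.41110008] 27.95 [-0.4 -0.  -8.5] 54.6 qd 0.037
off units [-0.     0.023  0.008] | 0.02 turn units [0.027 0.019 0.006] az 58.71
[568.51961574  13.37048238 171.10369924] [ 0.04992326 -0.30229984 -8.31068012]
```

View pics/ak_w.png

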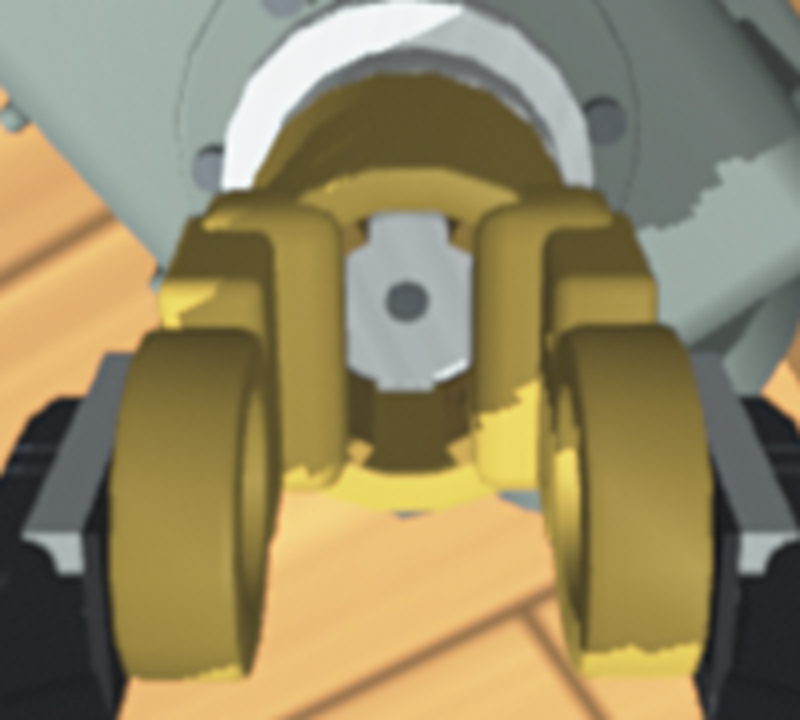

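View pics/ak_s.png

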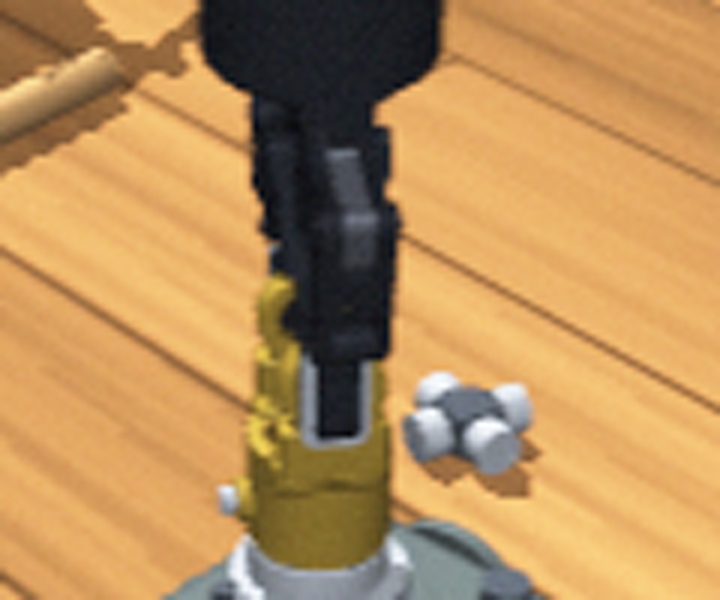

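Emit:
play_rows(turn=[[0,0,0]], offset=[[0,0.03,0.0]], claw=[50])

```text
time: 28.18
tool_pos: [569.1, 13.3, 170.0]
tool_rot: [-0.616, 0.617, 0.347, -0.346]
contact_force: [-3.5, 0.5, 4.1]
width: 54.5
```

Emit:
play_rows(turn=[[0,0,0]], offset=[[0,0.03,0.0]], claw=[50])

```text
time: 28.3
tool_pos: [569.2, 13.3, 170.0]
tool_rot: [-0.616, 0.617, 0.347, -0.346]
contact_force: [-6.6, 0.5, 5.9]
width: 54.8
```

Emit:
play_rows(turn=[[0,0,0]], offset=[[0,0.03,0.0]], claw=[50])

```text
time: 28.42
tool_pos: [569.2, 13.3, 170.0]
tool_rot: [-0.616, 0.617, 0.347, -0.346]
contact_force: [-4.6, 0.2, 2.7]
width: 54.7
```

```bash
python3 chk.py 568.5 13.6 170 58.6; python3 - <<'E'
from h import *
import pickle
w=grab("wrist");s=grab("scene");o=get_obs();crop(w,"al_w.png",220,210,420,390,4);crop(s,"al_s.png",290,205,360,265,10);print(o["tool_pos"],o["contact_force"]);pickle.dump((w,s,o),open("al.pkl","wb"))
for z in (124,126,128,130,98): print(z,proj(s,[566.3,13.4,z])[0].round(1), "near edge r25", proj(s,[566.3+25*.66,13.4+25*.75,z])[0].round(1))
E
```

```text
[569.21617704  13.27759757 170.03311565] 28.425 [-4.6  0.2  2.7] 54.7 qd 0.004
off units [-0.002  0.001  0.013] | 0.01 turn units [ 0.02   0.022 -0.   ] az 58.73
[569.21359554  13.23788117 170.04401783] [-4.78952683 -0.09787964  2.64075952]
124 [323.1 248. ] near edge r25 [323.1 255.2]
126 [323.1 247.2] near edge r25 [323.1 254.4]
128 [323.1 246.4] near edge r25 [323.1 253.6]
130 [323.1 245.6] near edge r25 [323.2 252.8]
98 [323. 258.] near edge r25 [323.  265.3]
```

View pics/al_s.png

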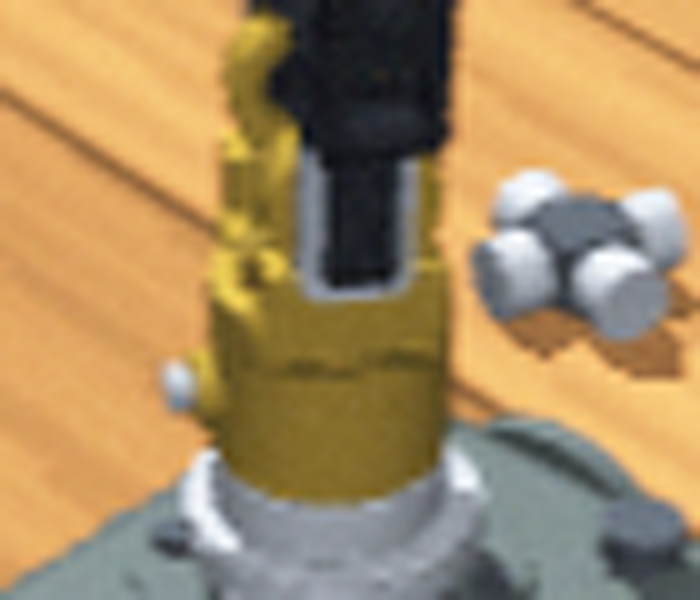

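View pics/al_w.png

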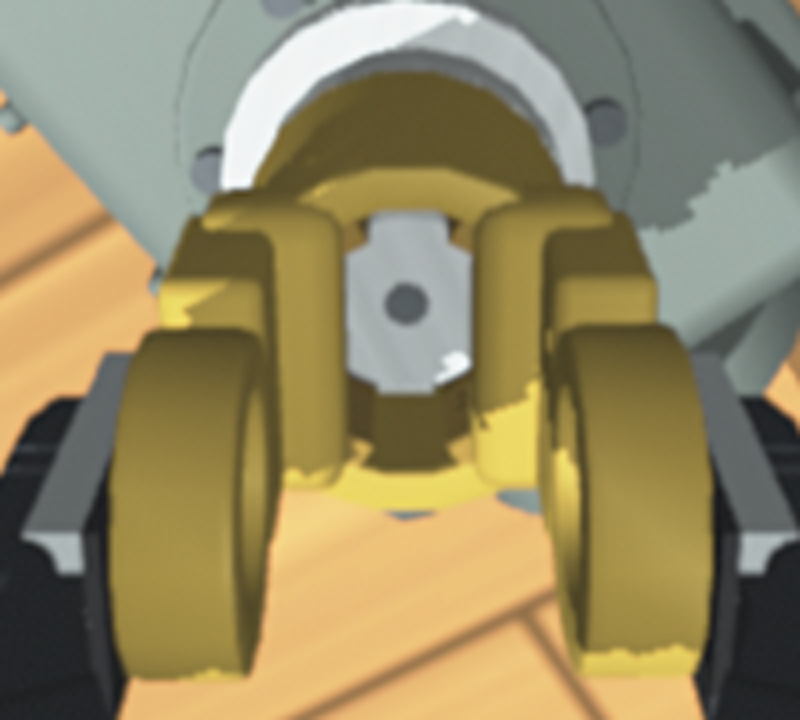

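Emit:
play_rows(turn=[[0,0,0]], offset=[[0,0.05,0.01]], claw=[50])

```text
time: 28.65
tool_pos: [569.2, 13.3, 170.0]
tool_rot: [-0.615, 0.617, 0.347, -0.346]
contact_force: [-6.8, -0.9, 8.0]
width: 55.2
```

Emit:
play_rows(turn=[[0,0,0]], offset=[[0,-0.04,0.0]], claw=[50])

```text
time: 28.78
tool_pos: [569.0, 13.4, 172.1]
tool_rot: [-0.615, 0.617, 0.347, -0.346]
contact_force: [-0.8, 1.2, -9.9]
width: 54.7
```

Emit:
play_rows(turn=[[0,0,0]], offset=[[0,-0.04,0.0]], claw=[50])

```text
time: 28.9
tool_pos: [568.9, 13.4, 173.5]
tool_rot: [-0.615, 0.617, 0.347, -0.346]
contact_force: [1.1, 0.0, -12.4]
width: 54.3
```

Emit:
play_rows(turn=[[0,0,0]], offset=[[0,-0.04,0.0]], claw=[50])

```text
time: 29.02
tool_pos: [568.6, 13.4, 173.9]
tool_rot: [-0.615, 0.617, 0.347, -0.346]
contact_force: [3.5, -0.1, -17.2]
width: 54.5
```

Emit:
play_rows(turn=[[0,0,0],[0,0,0]], offset=[[0,0.05,0.0],[0,0.03,0]], claw=[50,50])

```text
time: 29.28
tool_pos: [568.8, 13.4, 170.0]
tool_rot: [-0.615, 0.617, 0.347, -0.346]
contact_force: [-4.0, 0.2, 2.9]
width: 55.0
```

Emit:
play_rows(turn=[[0,0,0]], offset=[[0,0.04,0]], claw=[50])

```text
time: 29.4
tool_pos: [569.0, 13.4, 170.0]
tool_rot: [-0.615, 0.617, 0.347, -0.347]
contact_force: [-6.4, -0.8, 7.4]
width: 54.7
```

```bash
python3 - <<'E'
from h import *
w=grab("wrist");s=grab("scene");o=get_obs();crop(w,"am_w.png",220,210,420,390,4);crop(s,"am_s.png",290,205,360,265,10);print(o["tool_pos"],o["contact_force"],o["time"])
E
```

```text
[568.96692684  13.34834073 170.05686449] [-5.82524319  0.13792125  5.04794227] 29.5
```

View pics/am_s.png

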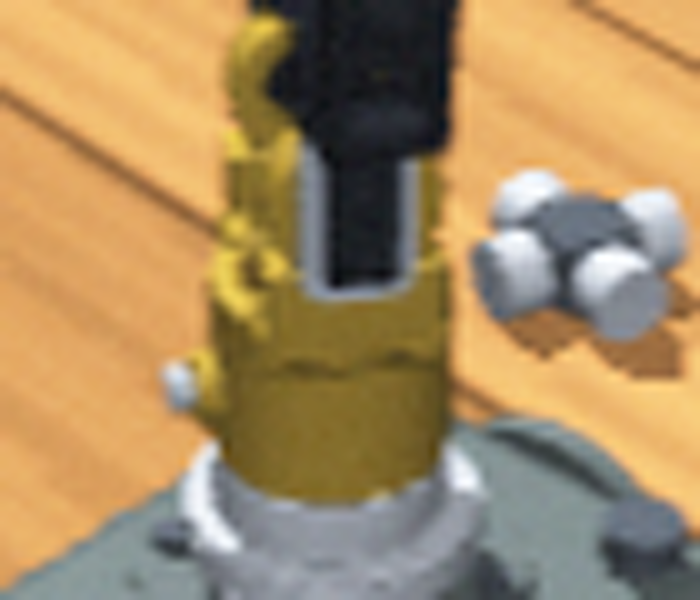

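View pics/am_w.png

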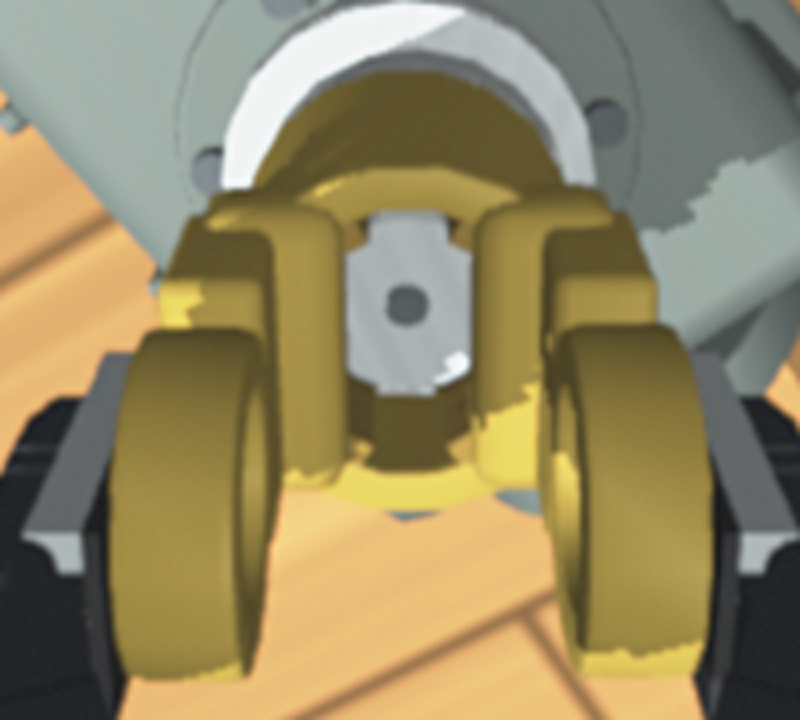

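Emit:
play_rows(turn=[[0,0,0],[0,0,0],[0,0,0],[0,0,0],[0,0,0]], offset=[[0,-0.005,0.0],[0,0,0],[0,0,0],[0,0,0],[0,0,0]], claw=[50,62,80,85,85])

```text
time: 30.12
tool_pos: [574.4, 12.9, 175.5]
tool_rot: [-0.613, 0.62, 0.351, -0.342]
contact_force: [0.1, -0.1, -0.3]
width: 85.1
```

Emit:
play_rows(turn=[[0,0,0],[0,0,0],[0,0,0],[0,0,0],[0,0,0]], offset=[[0,-0.4,0.0],[0,-0.8,0],[0,-0.8,0.3],[0,-0.2,0.5],[0,0,0]], claw=[85,85,85,85,85])

```text
time: 30.75
tool_pos: [531.2, 38.5, 311.5]
tool_rot: [-0.612, 0.62, 0.352, -0.342]
contact_force: [0.4, -0.2, 0.0]
width: 85.0
```

```bash
python3 - <<'E'
from h import *
import pickle
w=grab("wrist");s=grab("scene");t=grab("top");o=get_obs();save(w["frame"],"an_w.png");crop(s,"an_s.png",280,170,370,265,6);save(t["frame"],"an_t.png");print(o["tool_pos"],o["contact_force"],o["time"]);pickle.dump((w,s,t,o),open("an.pkl","wb"))
for th,z in (("yoke_c",170),("yoke_grip",198)):
  for n,p in (("w",w),("s",s)):
    for m in finder.mark_of(p,th)[:3]: print(th,n,np.round(m["score"],2),np.round(m["location"],1),np.round(onz(p,m["location"],z),1),proj(p,[566.3,13.4,z]).round(1))
E
```

```text
[531.57910366  37.50907631 309.14393948] [ 0.10608498 -0.18152295 -0.13073557] 30.9
yoke_c w 0.95 [634.4  69.7] [551.2 308.  170. ] [[319.4 267.4]]
yoke_c w 0.79 [584.2 216.9] [647.4 239.8 170. ] [[319.4 267.4]]
yoke_c w 0.68 [318.1 268.2] [566.3  12.  170. ] [[319.4 267.4]]
yoke_c s 0.73 [466.2 385. ] [674.  424.7 170. ] [[323.3 229.5]]
yoke_c s 0.69 [371.5 390.8] [777.  347.1 170. ] [[323.3 229.5]]
yoke_grip w 0.93 [609.6 224.1] [645.7 240.4 198. ] [[319.3 280.8]]
yoke_grip w 0.56 [317.2 283. ] [567.2  10.8 198. ] [[319.3 280.8]]
yoke_grip s 0.86 [469.1 369.8] [672.9 422.6 198. ] [[323.4 217.7]]
yoke_grip s 0.76 [323.7 219.2] [569.5  18.1 198. ] [[323.4 217.7]]
yoke_grip s 0.7 [377.7 381.4] [777.5 356.  198. ] [[323.4 217.7]]
```

View pics/an_s.png

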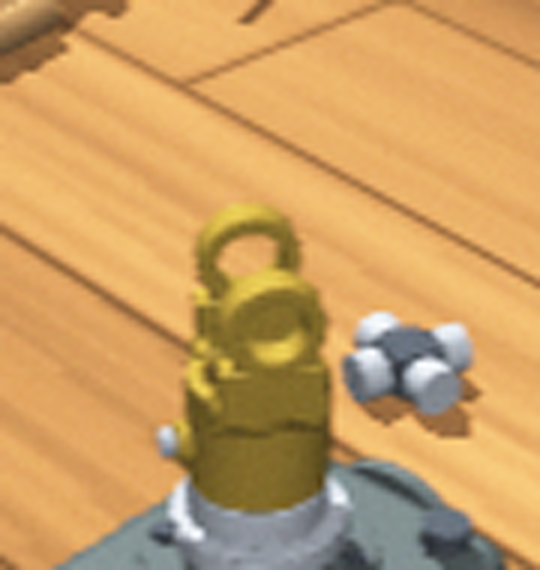

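View pics/an_w.png

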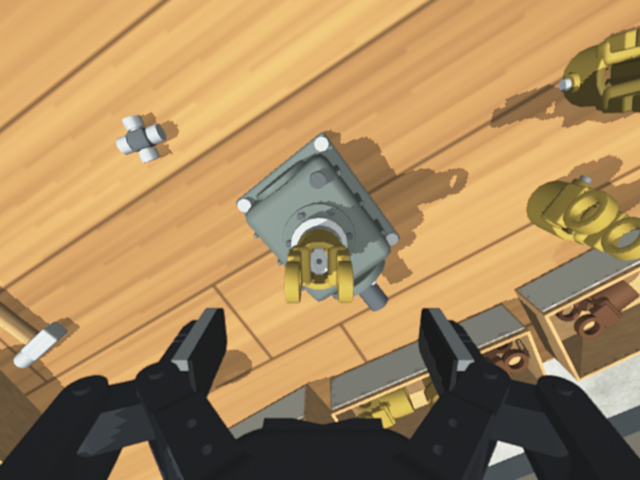

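View pics/an_t.png

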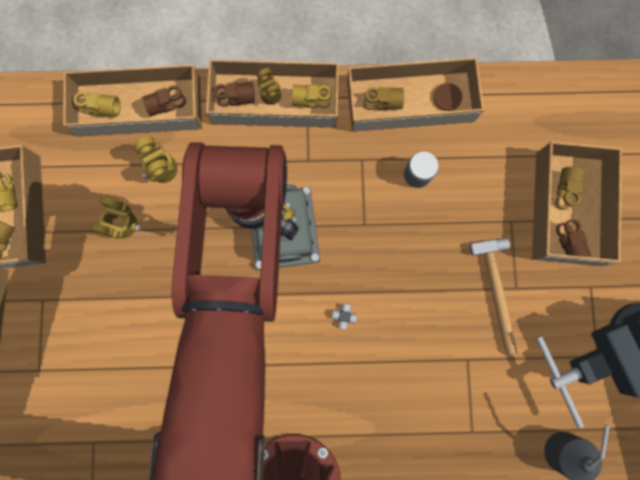

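```bash
python3 - <<'E'
from h import *
print(ticket.hand_in()); print(get_obs()["time"])
E
```

```text
the job is handed in; nothing more can be done
None
the job is handed in; nothing more can be done
```

The input side is assembled and handed in at about 31 s of the 72 s allowed: slinger on the boss, collar on the slinger, and the smallest yoke pushed home. The yoke is released and the gripper is clear above it.

**What the last checks showed**
- **Rings:** the close-up views show the slinger and the collar lying flat, one on the other.
- **Yoke height:** the yoke came to the same hard stop twice, where its lower end works out at 124 mm above the bench. That is home on the collar. After release it stands upright, and both cameras place it within a few mm of home.
- **Pin:** it gave a sudden jump about where the click was due. Pulling the yoke up with about 8 N over its weight, it would not come off. I could not read the pin directly.
- **Forces:** my readings during insertion stayed well under 35 N (about 17 N on the shaft at most). They are only taken at the end of each move, so brief peaks would not show.

**What disagreed or went wrong**
- **Lock check:** in that pull test the tool rose about 4 mm before it held; I expected about 2 mm of float.
- **Yoke bump:** on the way in the yoke came in too low and rested lightly on the shaft end (about 7 N). I lifted it clear; later views showed it had not shifted in the grip.
- **Spline search:** I aligned the yoke from the camera images and it slid in without the turning search you described.
- **Robot readings:** the fingertips were not where the given tool dimensions put them, by about 20 mm. The grip width also read 1–3 mm narrow. I set the grasps from the pictures instead.

The other bench items look unmoved in the last overhead picture.

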